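Make up two drinks gift trays

ROBOT

A 6-joint arm with a two-finger parallel gripper is mounted at the origin on the work surface. World frame = base frame: x ahead of the robot, y to its left, z up, the work surface at z = 0. Lengths are in m, angles in rad, forces in N, time in s.
With the tool pointing down it reaches from about 0.35 to 0.975 m from the base axis. Payload 4.9 kg.
Tool frame: the origin (TCP) lies on the front face of the gripper's body, between the roots of the fingers; the fingertips stand 73 mm ahead of it and the grasp point (between the pads) lies 54 mm ahead of it; z points along the fingers, y is the line along which they close (so a half turn about z gives the same grasp; the last joint's range is limited). The gripper opens to 85 mm and grips with 20 to 120 N. Pads are 22 mm wide; open, the fingers measure 114 mm over their backs; the gripper's body (76 mm by 85 mm) begins 54 mm behind the grasp point. The pads swing forward as they close: fully open they stand 13 mm farther back than shut.
Start: joints at [-1.332, 0.053, 1.613, -0, 1.476, -0.119], TCP at [0.219, -0.585, 0.304] pointing down, gripper open.
Joint ranges: [-3.01, 3.01], [-1.01, 2.22], [0.06, 2.58], [-1.02, 4.17], [0.09, 2.62], [-3.14, 3.14]. Speed limits (rad/s): [2.57, 2.57, 3.14, 3.14, 3.14, 3.14].

INTERFACE

Orientations are given as a rotation vector (axis times angle).
In Python, from station import status, imaging, order gives the robot as it stands.
- The arm moves only by the tool arm_command, never from a script. Its argument "increments" is a list of rows, each an object with "slide": the shift along the tool's x, y, z in m, a list of three; "spin": the turn about the tool's z in degrees; "gripper": the opening, from -1 (shut) to 1 (fully open). In form: [{"slide": [x, y, z], "spin": spin, "gripper": gripper}, ...]. A call has 1 to 8 rows; each row is the pose to reach, as a shift and turn from the pose commanded when the call began, along the tool's axes at that moment; what a row does not reach only later rows make up. A row lasts 1/12 s, in which the tool goes at most 41.7 mm and 7.16 degrees, less where a joint would pass 70% of its speed; a pose out of reach is approached as far as the arm can. A call with a gripper value outside its range is refused whole. The fingers move at their own pace and stop on an object; "newtons" is the grip in N (left out, the last holds). Time passes only in rows, so rows that repeat a pose let the fingers close. It gives the time, the measured TCP pose, the force, the opening and the grip force at its end, in the units of the state.
- status.get_obs(): the state, without advancing time (a new reading comes with each control period).
- imaging.get_image(name): name is "side" or "top" or "wrist"; returns a dict with "frame" (420x560x3 uint8, red, green, blue), "vfov" (degrees; the focal length in pixels is half the picture's height over the tangent of half this angle, whatever the lens; pixels are square), "cx", "cy" (the principal point, pixels), "k1" (the pictures are not rectified: a ray, as slopes to the right and down, at radius r is drawn at 1 + k1 r^2 times it, then the intrinsics apply), "view" (4x4, takes a point from world to camera coordinates); the wrist camera has in their place "mount" (4x4, takes a point from camera to tool coordinates, whose origin is the TCP and whose axes are the flange's). Camera axes: x right, y up, looking along -z (the intrinsics and any distortion apply to the point x, -y, -z); pixel columns grow to the right and rows downward; lengths in m; the calibration is good to about 2 mm. A picture is of the moment at which its call begins: read the wrist's pose just before it. There is no depth.
- order.finish_job(): hands the job in; it is judged then, once.
The state is a dict: "t": time; "q": joint angles; "dq": joint speeds; "effort": joint torques, N m; "tool_pos": TCP position; "tool_rot": TCP orientation; "contact_force": force on the tool from outside, world axes, zero at the start; "wrist_torque": the same for the moment, N m; "opening": finger opening in m; "grip_force": force on a finger pad.
Only numpy, scipy, OpenCV 4.12 (cv2) and the standard library are available. Lean on these libraries where they do the work, as an engineer would, in place of code of your own. Each camera call takes 0.05 s, during which the arm holds its last target. There are 200 camera calls.

TASK

Make up the two gift trays: stand the small capped bottle in the larger well of the two-well tray with the corrugated card sleeve standing over it, down on the same well's floor, and put the flat tin in that tray's smaller well. The tray with the spring clip gets the honey jar in its round well and the bottle opener pressed by its handle, right side up as it lies now, fully home into the clip, either way round. Bottle, sleeve, tin and jar end upright and flat on the floor of their wells, and everything is let go and still.

Things in the scene. Friction and masses are not known exactly. Their poses are not given: they have to be found in the camera images.
- mini_bottle: Small green glass bottle, paper label, brass-coloured cap, standing, 112 mm tall (the two empties twice as tall are not part of the job). Body 42 mm in diameter to 56 mm high, shoulder narrowing to a 20 mm neck at 76 mm, cap 23 mm in diameter from 96 to 112 mm. About 170 g. Origin: centre of its underside, z up.
- sleeve: Tube of brown corrugated card, standing, open at both ends: 64 mm outside diameter (plus 0.8 mm ribs), 58 mm inside, 90 mm tall, rigid. Origin: centre of its lower end, z up its axis. About 40 g. It passes over the bottle with 8 mm to spare all round.
- honey_jar: Amber glass jar with an aluminium screw lid, standing, 68 mm tall. Body 54 mm in diameter up to 38 mm high, narrowing to 44 mm at 45 mm; lid 48 mm in diameter from 52 to 68 mm. Origin: centre of its underside, z up its axis. About 160 g.
- tin: Flat round metal tin, 56 mm in diameter, 34 mm high, lying lid up. Origin: centre of its underside, z up its axis. About 90 g.
- opener: Bottle opener lying down: round wooden handle, 20 mm in diameter, 90 mm long, flat steel head at one end. Origin: on the handle's lowest line at its mid-length, 10 mm below its axis; x along the handle to the head, z up. Handle x = -45 to 45 mm, head x = 41 to 78 mm (32 mm wide, up to 8 mm thick, underside level with the handle's). About 90 g.
- tray_two: Fixed shallow card tray, 150 mm (x) by 210 mm (y), rim 18 mm high; its pale insert (top 14 mm above the table) has two round wells, floors 4 mm above the table: the larger, 80 mm in diameter, at x = 0, y = -55 mm, for bottle and sleeve; the smaller, 70 mm, at x = 0, y = 55 mm, for the tin. Origin: centre of its underside on the table, z up.
- tray_clip: Fixed tray like the other, same size and insert; one 70 mm well (floor z = 4 mm) at x = -36, y = 0 for the jar. Steel clip on the line x = 48 mm along y: two pairs of sprung jaws, 10 mm long, at y = -32 and 32, tops at z = 50. Opener: handle along y, middle at y = 0, fingers between the pairs; rests on the lips, snaps in at 8 to 15 N; origin then at z = 20. Origin: centre of underside, z up.

How it is judged:
At the end, for the whole second after the job is handed in: Bottle (within 20 mm of centre) and sleeve (12 mm) on the larger well's floor, tin in the smaller (12 mm), jar in its well (12 mm); opener home in the clip: origin 16-24 mm up, within 5 mm across and 13 mm along, 0.12 rad. All right side up within 0.12 rad, at rest (x of mini_bottle in the frame of tray_two between -0.02 and 0.02 m and y of mini_bottle in the frame of tray_two between -0.075 and -0.035 m and z of mini_bottle in the frame of tray_two between 0.001 and 0.008 m and angle between each of mini_bottle, sleeve, tin, honey_jar, opener's own z axis and vertical below 0.12 rad and linear speed of each of mini_bottle, sleeve, tin, honey_jar, opener below 0.02 m/s and angular speed of each of mini_bottle, sleeve, tin, honey_jar, opener below 0.2 rad/s and x of sleeve in the frame of tray_two between -0.012 and 0.012 m and y of sleeve in the frame of tray_two between -0.067 and -0.043 m and z of sleeve in the frame of tray_two between 0.001 and 0.008 m and x of tin in the frame of tray_two between -0.012 and 0.012 m and y of tin in the frame of tray_two between 0.043 and 0.067 m and z of tin in the frame of tray_two between 0.001 and 0.008 m and x of honey_jar in the frame of tray_clip between -0.048 and -0.024 m and y of honey_jar in the frame of tray_clip between -0.012 and 0.012 m and z of honey_jar in the frame of tray_clip between 0.001 and 0.008 m and x of opener in the frame of tray_clip between 0.043 and 0.053 m and y of opener in the frame of tray_clip between -0.013 and 0.013 m and z of opener in the frame of tray_clip between 0.016 and 0.024 m and angle between the x axis of opener and the y axis of tray_clip, either way round below 0.12 rad); the robot touches nothing.
It also fails if it takes over 131 s, if anything falls off the work surface, if the arm or the gripper's body presses on something with over 40 N, if the wrist force passes 120 N, or if a joint passes its speed limit or range.

## Working session

There is one attempt and no reset: what is moved stays moved. The work goes in short steps, Python scripts to look and compute and a tool call to move; the robot and the scene stay as the last step left them, time stands still between calls to the robot, and variables do not carry over. Pictures are saved under pics/ and viewed, at most 17 in all, crops included, and the job is handed in when it is done.

Besides the shell and the picture viewer there is one more tool, called after "Request:" by a JSON object that holds its "name" and its "arguments", one argument or row to a line. arm_command: Moves the arm, as the interface text tells. Its arguments: {"type":"object","properties":{"increments":{"type":"array","items":{"type":"object","properties":{"slide":{"type":"array","items":{"type":"number"}},"spin":{"type":"number"},"gripper":{"type":"number"}}}},"newtons":{"type":"number"}},"required":["increments"]}

```bash
ls; mkdir -p pics
python3 - <<'E'
from station import status, imaging
import cv2
print(status.get_obs())
for n in ("side","top"):
    d=imaging.get_image(n); cv2.imwrite(f"pics/{n}0.png",d["frame"][:,:,::-1])
    print(n,{k:v for k,v in d.items() if k!="frame"})
E
```

```text
pics
{'t': 0.0, 'q': array([-1.33197373e+00,  5.33214743e-02,  1.61432265e+00, -1.40005223e-06,
        1.47599914e+00, -1.19032310e-01]), 'dq': array([ 0.00034673, -0.00173779, -0.0002285 ,  0.00152569,  0.00029206,
       -0.00042447]), 'effort': array([-4.12561149e-04, -3.93679440e+01, -3.70180678e+01, -1.00009011e-04,
        6.90198125e-03,  1.03776367e-05]), 'tool_pos': array([ 0.21878131, -0.58493686,  0.30266769]), 'tool_rot': array([-3.08942337e+00, -5.58758522e-01,  1.94870523e-04]), 'contact_force': array([ 0.59465586, -0.29909796, -0.65457447]), 'wrist_torque': array([-0.05517667, -0.03087573,  0.01970198]), 'grip_force': 0.0, 'opening': 0.08491255273177532}
side {'vfov': 48.548848408915504, 'cx': 280.4167769212033, 'cy': 211.74389757740775, 'k1': -0.11748676537587804, 'view': array([[-9.99867748e-01, -5.97158713e-05, -1.62629388e-02,
         5.28378855e-01],
       [-1.06231791e-02, -7.54773860e-01,  6.55899053e-01,
        -3.15530411e-02],
       [-1.23140087e-02,  6.55985074e-01,  7.54673405e-01,
        -1.18239184e+00],
       [ 0.00000000e+00,  0.00000000e+00,  0.00000000e+00,
         1.00000000e+00]])}
top {'vfov': 44.51760710862684, 'cx': 277.22780534957417, 'cy': 215.22084049785016, 'k1': 0.04847252059333125, 'view': array([[ 0.00200709, -0.99998681,  0.00472676, -0.01882109],
       [ 0.99934394,  0.00217669,  0.03615174, -0.50929061],
       [-0.03616155,  0.0046511 ,  0.99933513, -1.37173621],
       [ 0.        ,  0.        ,  0.        ,  1.        ]])}
```

View pics/top0.png

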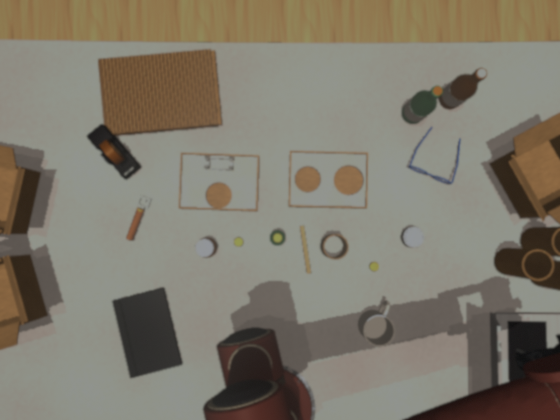

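View pics/side0.png

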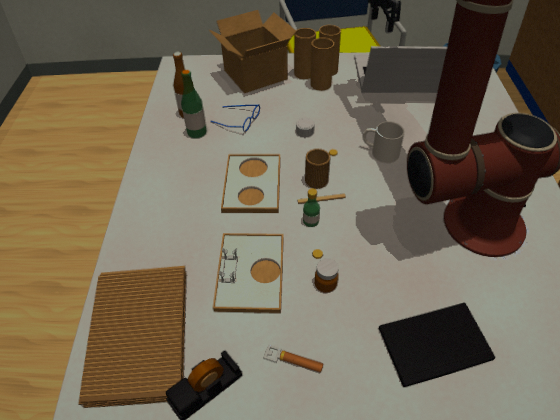

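The top view shows tray_clip at about (219,182) with its clip at (219,163), and tray_two at (328,180). The opener is at (139,218), the jar at (206,248), the bottle at (278,238), the sleeve at (334,245) and the tin at (412,237). The side view agrees with this layout, and both trays look aligned with the world axes.

```bash
cat > h.py <<'E'
import numpy as np, cv2
from scipy.spatial.transform import Rotation as R
from station import status, imaging
def cam(name):
    o=status.get_obs(); d=imaging.get_image(name)
    f=d["frame"].shape[0]/2/np.tan(np.radians(d["vfov"])/2)
    d["K"]=np.array([[f,0,d["cx"]],[0,f,d["cy"]],[0,0,1]]); d["o"]=o
    if name=="wrist":
        T=np.eye(4); T[:3,:3]=R.from_rotvec(o["tool_rot"]).as_matrix(); T[:3,3]=o["tool_pos"]
        d["c2w"]=T@d["mount"]
    else: d["c2w"]=np.linalg.inv(d["view"])
    return d
def ray(d,uv):
    p=cv2.undistortPoints(np.array(uv,float).reshape(-1,1,2),d["K"],np.array([d["k1"],0,0,0,0.]))[:,0]
    v=np.c_[p[:,0],-p[:,1],-np.ones(len(p))]@d["c2w"][:3,:3].T
    return d["c2w"][:3,3],v
def onz(d,uv,z):
    c,v=ray(d,uv); return c+v*((z-c[2])/v[:,2])[:,None]
def proj(d,P):
    w=np.linalg.inv(d["c2w"]); q=np.atleast_2d(P)@w[:3,:3].T+w[:3,3]
    s=np.c_[q[:,0],-q[:,1]]/-q[:,2:]; s=s*(1+d["k1"]*(s**2).sum(1))[:,None]
    return s*d["K"][0,0]+d["K"][:2,2]
def save(d,name,roi=None,s=1):
    im=d["frame"][:,:,::-1]
    if roi: im=im[roi[1]:roi[3],roi[0]:roi[2]]
    cv2.imwrite("pics/"+name,cv2.resize(im,None,fx=s,fy=s,interpolation=cv2.INTER_CUBIC))
E
python3 - <<'E'
from h import *
d=cam("top"); print(d["c2w"][:3,3])
hsv=cv2.cvtColor(d["frame"],cv2.COLOR_RGB2HSV)
for n,p in dict(tin=(412,237),jarlid=(206,248),table=(240,270),cap=(278,238),bot=(284,241),sleeve=(325,250),well=(349,180),well2=(218,195),insert=(300,200),rim=(291,180),handle=(135,228),head=(146,200),head2=(142,207)).items(): print(n,p,hsv[p[1],p[0]],end='; ')
save(d,"crop.png",(90,135,450,275),2.2)
E
```

```text
[ 0.45939016 -0.01133219  1.38932489]
tin (412, 237) [100  10 152]; jarlid (206, 248) [102   8 151]; table (240, 270) [ 23  21 146]; cap (278, 238) [ 31 115 148]; bot (284, 241) [ 40  28 109]; sleeve (325, 250) [ 16  52 117]; well (349, 180) [ 15 118 141]; well2 (218, 195) [ 15 115 137]; insert (300, 200) [ 40  10 148]; rim (291, 180) [ 24  25 144]; handle (135, 228) [ 11 125 110]; head (146, 200) [ 39  14 132]; head2 (142, 207) [ 30  15 134];
```

View pics/crop.png

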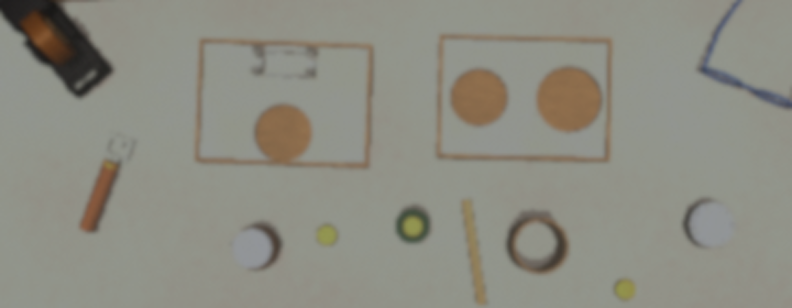

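```bash
cat > m.py <<'E'
from h import *
d=cam("top"); f=d["frame"].astype(int); hsv=cv2.cvtColor(d["frame"],cv2.COLOR_RGB2HSV)
def blob(mask,roi):
    m=np.zeros(mask.shape,np.uint8); x0,y0,x1,y1=roi; m[y0:y1,x0:x1]=mask[y0:y1,x0:x1]
    c=max(cv2.findContours(m,cv2.RETR_EXTERNAL,cv2.CHAIN_APPROX_NONE)[0],key=cv2.contourArea); return c
def rep(n,c,z):
    e=cv2.fitEllipse(c) ; p=onz(d,[e[0]],z)[0]; w=(np.array(e[1])+1)/d["K"][0,0]*(1.389-z)
    print(n,np.round(e[0],1),"->",p.round(4),"dia",w.round(4))
lid=(f[:,:,2]>f[:,:,0]+2)
rep("tin",blob(lid,(395,220,430,255)),.034); rep("jar",blob(lid,(190,232,225,265)),.068)
sat=hsv[:,:,1]>70; 
rep("cap",blob(sat&(hsv[:,:,0]>24),(270,230,287,247)),.112)
rep("wellL",blob(sat,(330,162,365,200)),.006); rep("wellS",blob(sat,(296,164,322,195)),.006); rep("wellC",blob(sat,(203,180,232,208)),.006)
g=f.sum(2); dark=g<390
rep("sleeve",blob(dark,(317,228,352,262)),.09)
c=blob(sat,(120,205,150,245)); r=cv2.minAreaRect(c); print("handle",r, onz(d,cv2.boxPoints(r),.01).round(4).tolist(), onz(d,[r[0]],.01))
for n,roi in (("clip",(172,145,268,217)),("two",(282,145,375,213))):
    m=(hsv[:,:,1]>38)&(hsv[:,:,0]<25); c=blob(m,roi); r=cv2.minAreaRect(c); print(n,r,onz(d,[r[0]],.018).round(4),onz(d,cv2.boxPoints(r),.018).round(4).tolist())
E
python3 m.py
```

```text
tin [412.9 236.7] -> [ 0.4526 -0.3751  0.034 ] dia [0.0462 0.0495]
jar [204.2 247.6] -> [0.4237 0.1697 0.068 ] dia [0.0414 0.0422]
cap [277.1 237.3] -> [ 0.4507 -0.0172  0.112 ] dia [0.0272 0.0287]
wellL [348.1 179.7] -> [ 0.606  -0.2091  0.006 ] dia [0.0774 0.0782]
wellS [307.3 178.9] -> [ 0.608  -0.0989  0.006 ] dia [0.0666 0.0676]
wellC [218.4 195. ] -> [0.5637 0.1411 0.006 ] dia [0.0671 0.0687]
sleeve [333.5 244.7] -> [ 0.4321 -0.1597  0.09  ] dia [0.0734 0.0793]
handle ((134.6292724609375, 223.8634033203125), (7.012880325317383, 32.990169525146484), 20.2248592376709) [[0.4472, 0.387, 0.01], [0.5301, 0.3578, 0.01], [0.5236, 0.3402, 0.01], [0.4407, 0.3695, 0.01]] [[0.48533735 0.36365188 0.01      ]]
clip ((218.59263610839844, 181.31353759765625), (80.12479400634766, 57.31077194213867), 1.9749339818954468) [[0.5995 0.1394 0.018 ]] [[0.5262, 0.2483, 0.018], [0.6797, 0.2442, 0.018], [0.6732, 0.0299, 0.018], [0.5193, 0.0347, 0.018]]
two ((327.96673583984375, 179.06314086914062), (79.19483947753906, 57.30617904663086), 1.2188752889633179) [[ 0.6063 -0.1535  0.018 ]] [[0.5314, -0.0459, 0.018], [0.6855, -0.0489, 0.018], [0.6813, -0.2613, 0.018], [0.5274, -0.2576, 0.018]]
```

Tray sizes, well diameters and spacing all match the description. tray_two is centred at (0.606,-0.154) with yaw about -1.1°. tray_clip is centred at (0.5995,0.1394) with yaw about -1.9°. I'll start moving, and spin the tool so its axes line up with the world.

Request:
{"name": "arm_command", "arguments": {
  "increments": [
    {"slide": [0.208,-0.226,0],"spin": 20.5,"gripper": 1},
    {"slide": [0.208,-0.226,0],"spin": 20.5,"gripper": 1},
    {"slide": [0.208,-0.226,0],"spin": 20.5,"gripper": 1},
    {"slide": [0.208,-0.226,0],"spin": 20.5,"gripper": 1},
    {"slide": [0.208,-0.226,0],"spin": 20.5,"gripper": 1},
    {"slide": [0.208,-0.226,0],"spin": 20.5,"gripper": 1},
    {"slide": [0.208,-0.226,0],"spin": 20.5,"gripper": 1},
    {"slide": [0.208,-0.226,0],"spin": 20.5,"gripper": 1}
  ],
  "newtons": 40
}}

```text
t: 0.87
tool_pos: [0.3355, -0.2971, 0.3037]
tool_rot: [-3.14, -0.005, -0.001]
contact_force: [0.3, -0.4, -0.6]
opening: 0.0856
grip_force: 0.0
```

Request:
{"name": "arm_command", "arguments": {
  "increments": [
    {"slide": [0.095,-0.2,0],"spin": 0,"gripper": 1},
    {"slide": [0.095,-0.2,0],"spin": 0,"gripper": 1},
    {"slide": [0.095,-0.2,0],"spin": 0,"gripper": 1},
    {"slide": [0.095,-0.2,0],"spin": 0,"gripper": 1},
    {"slide": [0.095,-0.2,0],"spin": 0,"gripper": 1},
    {"slide": [0.095,-0.2,0],"spin": 0,"gripper": 1},
    {"slide": [0.095,-0.2,0],"spin": 0,"gripper": 1}
  ]
}}

```text
t: 1.45
tool_pos: [0.4302, -0.0981, 0.3038]
tool_rot: [-3.141, -0.009, -0.0]
contact_force: [0.4, -0.4, -1.5]
opening: 0.0854
grip_force: 0.0
```

Run:
```python
from h import *
d=cam("wrist"); print(d["o"]["tool_pos"],d["o"]["tool_rot"],d["c2w"].round(3),d["K"][0,0])
save(d,"w1.png")
P=np.array([[.4507,-.0172,.112],[.432,-.1597,.09],[.606,-.2091,.004],[.608,-.0989,.004]]); print(proj(d,P).round(0))
```

```text
[ 0.43024953 -0.09808782  0.30376962] [-3.14083929e+00 -8.63156277e-03 -1.20467767e-04] [[ 0.006  0.962  0.274  0.5  ]
 [-1.     0.006  0.002 -0.097]
 [-0.    -0.274  0.962  0.373]
 [ 0.     0.     0.     1.   ]] 295.08529557808833
[[188. 182.]
 [341. 198.]
 [379.  28.]
 [280.  25.]]
```

View pics/w1.png

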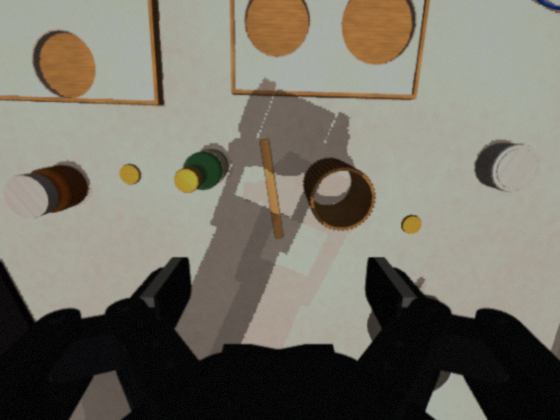

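The wrist view shows the cap at (187,181), the sleeve's top ring at about (341,196), the jar lid at (33,195), the tin at (515,168) and the wells along the top edge. The projected top-view estimates land within 1–2 px of these. I'll go down over the bottle and grip it by its cap.

Request:
{"name": "arm_command", "arguments": {
  "increments": [
    {"slide": [0.021,-0.081,0.09],"spin": 0,"gripper": 1},
    {"slide": [0.021,-0.081,0.09],"spin": 0,"gripper": 1},
    {"slide": [0.021,-0.081,0.09],"spin": 0,"gripper": 1},
    {"slide": [0.021,-0.081,0.146],"spin": 0,"gripper": 0.2},
    {"slide": [0.021,-0.081,0.146],"spin": 0,"gripper": 0},
    {"slide": [0.021,-0.081,0.146],"spin": 0,"gripper": 0},
    {"slide": [0.021,-0.081,0.146],"spin": 0,"gripper": 0}
  ]
}}

```text
t: 2.08
tool_pos: [0.45, -0.0208, 0.1573]
tool_rot: [-3.141, 0.003, 0.003]
contact_force: [-0.3, 0.1, 0.3]
opening: 0.043
grip_force: 0.0
```

Run:
```python
from h import *
d=cam("wrist"); o=d["o"]; print(o["tool_pos"],o["opening"])
hsv=cv2.cvtColor(d["frame"],cv2.COLOR_RGB2HSV); save(d,"w2.png")
print(proj(d,[[.4507,-.0172,.112],[.4507,-.0172,.104]]).round(0))
```

```text
[ 0.44999556 -0.02082766  0.1573142 ] 0.04295245140115279
[[271. 290.]
 [271. 280.]]
```

View pics/w2.png

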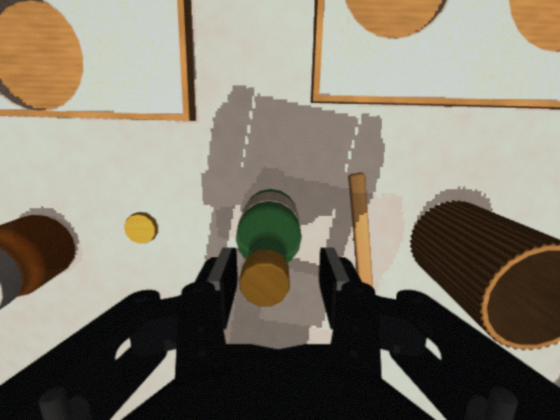

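The cap is between the fingers at about (265,285), a little toward the left finger. I'll shift 5 mm, close and lift.

Request:
{"name": "arm_command", "arguments": {
  "increments": [
    {"slide": [0.002,-0.005,0],"spin": 0,"gripper": 0},
    {"slide": [0.002,-0.005,0],"spin": 0,"gripper": -0.6},
    {"slide": [0.002,-0.005,0],"spin": 0,"gripper": -0.9},
    {"slide": [0.002,-0.005,0],"spin": 0,"gripper": -0.9},
    {"slide": [0.002,-0.005,0],"spin": 0,"gripper": -0.9},
    {"slide": [0.002,-0.005,0],"spin": 0,"gripper": -0.9}
  ],
  "newtons": 60
}}

```text
t: 2.63
tool_pos: [0.4539, -0.0152, 0.1602]
tool_rot: [3.141, 0.0, 0.006]
contact_force: [1.2, 1.4, 6.4]
opening: 0.021
grip_force: 58.5
```

Request:
{"name": "arm_command", "arguments": {
  "increments": [
    {"slide": [0,0,-0.02],"spin": 0,"gripper": -0.9},
    {"slide": [0,0,-0.06],"spin": 0,"gripper": -0.9},
    {"slide": [0,0,-0.06],"spin": 0,"gripper": -0.9},
    {"slide": [0,0,-0.06],"spin": 0,"gripper": -0.9}
  ]
}}

```text
t: 2.97
tool_pos: [0.454, -0.0152, 0.2209]
tool_rot: [3.14, 0.0, 0.009]
contact_force: [0.7, 0.2, -2.0]
opening: 0.0207
grip_force: 59.0
```

Run:
```python
from h import *
d=cam("wrist"); o=d["o"]; print(o["tool_pos"],o["tool_rot"],o["opening"],o["grip_force"]); save(d,"w3.png")
```

```text
[ 0.45400087 -0.01520235  0.22090825] [3.14022879e+00 5.95445955e-05 9.41229111e-03] 0.020716113884988636 58.96504461765289
```

View pics/w3.png

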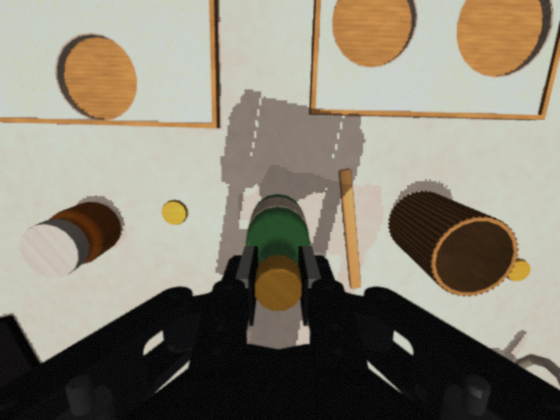

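The bottle hangs straight between the pads, with the cap at (278,282). The wells show at (372,25), (500,30) and (100,77), the jar lid at (55,249) and the sleeve ring at (473,255). I'll measure all of these from this view.

```bash
cat > mw.py <<'E'
from h import *
def fit(d,c,z):
    p=onz(d,c.reshape(-1,2),z); (x,y),(a,b),_=cv2.fitEllipse((p[:,:2]*1000).astype(np.float32)); return np.round([x,y,a,b],1)
def blob(d,mask,roi):
    m=np.zeros(mask.shape,np.uint8); x0,y0,x1,y1=roi; m[y0:y1,x0:x1]=mask[y0:y1,x0:x1]
    m=cv2.morphologyEx(m,cv2.MORPH_OPEN,np.ones((3,3)))
    return max(cv2.findContours(m,cv2.RETR_EXTERNAL,cv2.CHAIN_APPROX_NONE)[0],key=cv2.contourArea)
E
python3 - <<'E'
from mw import *
d=cam("wrist"); hsv=cv2.cvtColor(d["frame"],cv2.COLOR_RGB2HSV); H,S,V=[hsv[:,:,i].astype(int) for i in range(3)]
for n,p in dict(lid=(55,249),lidsh=(70,260),cap=(278,282),rim=(508,270),sl=(470,270),amber=(105,225),well=(500,30),ins=(300,60)).items(): print(n,hsv[p[1],p[0]],end=' ')
print()
well=(S>90)&(H<25)&(V>110)
for n,r in (("S",(325,0,420,75)),("C",(58,30,142,123)),("L",(450,0,548,80))):
    try: print(n,fit(d,blob(d,well,r),.006))
    except Exception as e: print(n,e)
print("cap",onz(d,[(278,282)],.1727).round(4))
print("jar lid",onz(d,[(55,249)],.068).round(4),"sleeve",onz(d,[(473,255)],.09).round(4))
E
```

```text
lid [ 18  23 201] lidsh [ 20  19 201] cap [ 18 192 122] rim [ 16 169  65] sl [ 14 148  55] amber [ 13 243  43] well [ 16 158 191] ins [ 36  19 206] 
S [603.4 -95.7  51.2  71.4]
C [559.2 145.6  72.7  79.5]
L [ 600.8 -206.6   59.8   77.4]
cap [[ 0.457  -0.0146  0.1727]]
jar lid [[0.4271 0.1661 0.068 ]] sleeve [[ 0.432 -0.158  0.09 ]]
```

Request:
{"name": "arm_command", "arguments": {
  "increments": [
    {"slide": [0.15,0.193,0],"spin": 0,"gripper": -0.9},
    {"slide": [0.15,0.193,0],"spin": 0,"gripper": -0.9},
    {"slide": [0.15,0.193,0],"spin": 0,"gripper": -0.9},
    {"slide": [0.15,0.193,0],"spin": 0,"gripper": -0.9},
    {"slide": [0.15,0.193,0],"spin": 0,"gripper": -0.9},
    {"slide": [0.15,0.193,0.0],"spin": 0,"gripper": -0.9},
    {"slide": [0.15,0.193,0.03],"spin": 0,"gripper": -0.9},
    {"slide": [0.15,0.193,0.03],"spin": 0,"gripper": -0.9}
  ]
}}

```text
t: 3.73
tool_pos: [0.6002, -0.2083, 0.1804]
tool_rot: [-3.137, 0.003, 0.016]
contact_force: [-2.2, 1.2, -4.7]
opening: 0.0209
grip_force: 59.1
```

Run:
```python
from mw import *
d=cam("wrist"); o=d["o"]; print(o["tool_pos"],o["tool_rot"],o["opening"]); save(d,"w4.png")
hsv=cv2.cvtColor(d["frame"],cv2.COLOR_RGB2HSV); H,S,V=[hsv[:,:,i].astype(int) for i in range(3)]
well=((S>90)&(H<25)&(V>90)).astype(np.uint8)
n,l,st,ce=cv2.connectedComponentsWithStats(well)
for i in range(1,n):
    if st[i,4]>1500: print(st[i],ce[i].round(0), fit(d,max(cv2.findContours((l==i).astype(np.uint8),0,1)[0],key=len),.006))
```

```text
[ 0.60017131 -0.20830776  0.18041291] [-3.13655474  0.00347012  0.01633968] 0.020852205514050717
[  64  103  281  182 3393] [180. 159.] [ 609.  -142.9  171.   259.6]
[ 229  154   93   78 4094] [274. 186.] [ 611.7 -204.9   70.8   75.1]
[ 107  158   79   77 4710] [146. 196.] [609.4 -94.8  64.5  68.4]
[ 256  268   45   43 1559] [278. 289.] [ 520.8 -206.9   42.3   44.7]
```

View pics/w4.png

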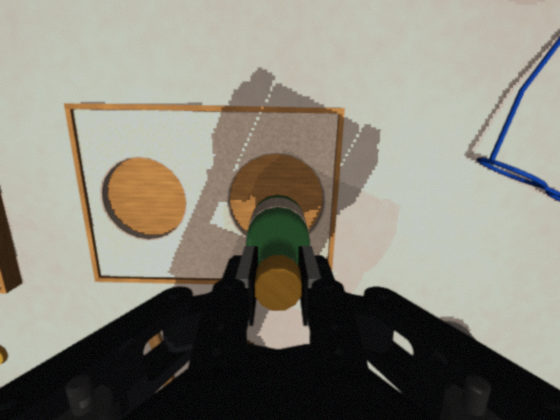

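The small well is fully visible at (146,196), and the bottle is centred over the large well at (276,200). Lowering.

Request:
{"name": "arm_command", "arguments": {
  "increments": [
    {"slide": [0,0,0],"spin": 0,"gripper": -0.9},
    {"slide": [0,0,0],"spin": 0,"gripper": -0.9},
    {"slide": [0,0,0.01],"spin": 0,"gripper": -0.9},
    {"slide": [0,0,0.018],"spin": 0,"gripper": -0.9},
    {"slide": [0,0,0.018],"spin": 0,"gripper": -0.9},
    {"slide": [0,0,0.018],"spin": 0,"gripper": -0.9}
  ]
}}

```text
t: 4.28
tool_pos: [0.602, -0.2073, 0.169]
tool_rot: [-3.141, -0.001, 0.002]
contact_force: [1.2, -0.4, -1.8]
opening: 0.0213
grip_force: 59.2
```

Request:
{"name": "arm_command", "arguments": {
  "increments": [
    {"slide": [0.001,0,0.004],"spin": 0,"gripper": -0.9},
    {"slide": [0.001,0,0.006],"spin": 0,"gripper": -0.9},
    {"slide": [0.001,0,0.006],"spin": 0,"gripper": -0.9},
    {"slide": [0.001,0,0.006],"spin": 0,"gripper": -0.9}
  ]
}}

```text
t: 4.62
tool_pos: [0.6038, -0.208, 0.1643]
tool_rot: [3.141, 0.0, 0.001]
contact_force: [0.2, -0.0, -0.7]
opening: 0.0209
grip_force: 59.3
```

Request:
{"name": "arm_command", "arguments": {
  "increments": [
    {"slide": [0,0,0.002],"spin": 0,"gripper": -0.9},
    {"slide": [0,0,0.002],"spin": 0,"gripper": -0.9},
    {"slide": [0,0,0.002],"spin": 0,"gripper": -0.9}
  ]
}}

```text
t: 4.87
tool_pos: [0.6046, -0.2082, 0.1643]
tool_rot: [3.141, -0.0, 0.004]
contact_force: [-1.8, 1.5, 6.5]
opening: 0.0209
grip_force: 59.9
```

Contact with the floor. Release slowly and rise.

Request:
{"name": "arm_command", "arguments": {
  "increments": [
    {"slide": [0,0,-0.001],"spin": 0,"gripper": -0.4},
    {"slide": [0,0,-0.001],"spin": 0,"gripper": -0.2},
    {"slide": [0,0,-0.001],"spin": 0,"gripper": 0},
    {"slide": [0,0,-0.001],"spin": 0,"gripper": 0},
    {"slide": [0,0,-0.03],"spin": 0,"gripper": 0.0},
    {"slide": [0,0,-0.07],"spin": 0,"gripper": 0.3},
    {"slide": [0,0,-0.08],"spin": 0,"gripper": 1},
    {"slide": [0,0,-0.08],"spin": 0,"gripper": 1}
  ]
}}

```text
t: 5.53
tool_pos: [0.6057, -0.2089, 0.2475]
tool_rot: [3.137, -0.0, 0.014]
contact_force: [1.0, 0.2, 0.4]
opening: 0.077
grip_force: 0.0
```

Run:
```python
from mw import *
d=cam("wrist"); o=d["o"]; print(o["tool_pos"],o["tool_rot"],o["opening"]); save(d,"w5.png")
```

```text
[ 0.60568312 -0.20889159  0.24754062] [ 3.13739576e+00 -2.33068650e-05  1.35153701e-02] 0.0769916023376475
```

View pics/w5.png

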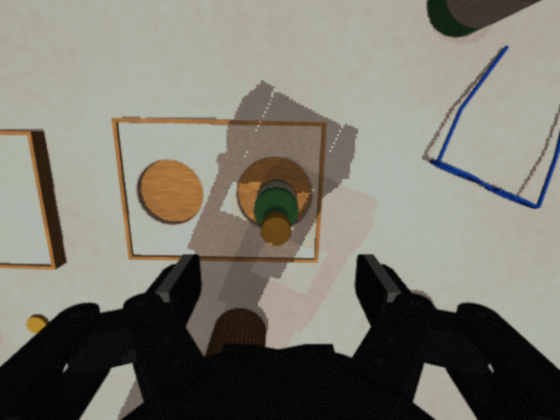

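The bottle stands upright in the large well, with its cap at (276,230) and the well centred at about (274,192). Next I'll get the tray position as the wrist sees it, plus the sleeve.

Run:
```python
from mw import *
d=cam("wrist"); o=d["o"]; print(o["tool_pos"],o["tool_rot"],o["opening"])
hsv=cv2.cvtColor(d["frame"],cv2.COLOR_RGB2HSV); H,S,V=[hsv[:,:,i].astype(int) for i in range(3)]
well=(S>90)&(H<25)&(V>90)
print("S",fit(d,blob(d,well,(133,150,210,230)),.006)); print("L",fit(d,blob(d,well,(230,145,318,200)),.006))
print("rim",onz(d,[(114,120),(326,123),(130,259),(317,261)],.018).round(4).tolist(), onz(d,[(114,120),(326,123),(130,259),(317,261)],.018).mean(0))
c=blob(d,well&(V>90)&(S>150),(258,212,295,246)); print("cap",cv2.minEnclosingCircle(c),onz(d,[cv2.minEnclosingCircle(c)[0],(276,230)],.116))
d=cam("top"); hsv=cv2.cvtColor(d["frame"],cv2.COLOR_RGB2HSV)
```

```text
[ 0.60458376 -0.20835207  0.24445771] [3.13946933e+00 4.95411734e-05 6.94978970e-03] 0.08352788092216852
S [609.4 -95.   64.9  68.5]
L [ 622.  -185.    24.    59.7]
rim [[0.6809, -0.0506, 0.018], [0.6781, -0.2549, 0.018], [0.535, -0.0466, 0.018], [0.5327, -0.2515, 0.018]] [ 0.60668834 -0.15087075  0.018     ]
cap ((276.5400085449219, 230.5), 14.268295288085938) [[ 0.60327545 -0.20727125  0.116     ]
 [ 0.60365235 -0.20688718  0.116     ]]
```

Request:
{"name": "arm_command", "arguments": {
  "increments": [
    {"slide": [-0.173,-0.049,0.0],"spin": 0,"gripper": 1},
    {"slide": [-0.173,-0.049,0.0],"spin": 0,"gripper": 1},
    {"slide": [-0.173,-0.049,0.0],"spin": 0,"gripper": 1},
    {"slide": [-0.173,-0.049,0.0],"spin": 0,"gripper": 1},
    {"slide": [-0.173,-0.049,0.01],"spin": 0,"gripper": 1},
    {"slide": [-0.173,-0.049,0.045],"spin": 0,"gripper": 1},
    {"slide": [-0.173,-0.049,0.045],"spin": 0,"gripper": 1},
    {"slide": [-0.173,-0.049,0.045],"spin": 0,"gripper": 1}
  ]
}}

```text
t: 6.35
tool_pos: [0.4286, -0.1578, 0.1936]
tool_rot: [-3.138, 0.0, 0.01]
contact_force: [0.4, -0.7, 0.5]
opening: 0.0851
grip_force: 0.0
```

Run:
```python
from mw import *
d=cam("wrist"); o=d["o"]; print(o["tool_pos"],o["tool_rot"],o["opening"]); save(d,"w6.png",(140,140,420,380),2)
print(proj(d,[[.432,-.159,.09],[.464,-.159,.09],[.432,-.191,.09],[.432,-.127,.09]]).round(0))
```

```text
[ 0.4285967  -0.15779438  0.19359728] [-3.13781753e+00  1.66712992e-04  1.03080790e-02] 0.08508679657417367
[[281. 235.]
 [281. 185.]
 [332. 235.]
 [230. 235.]]
```

View pics/w6.png

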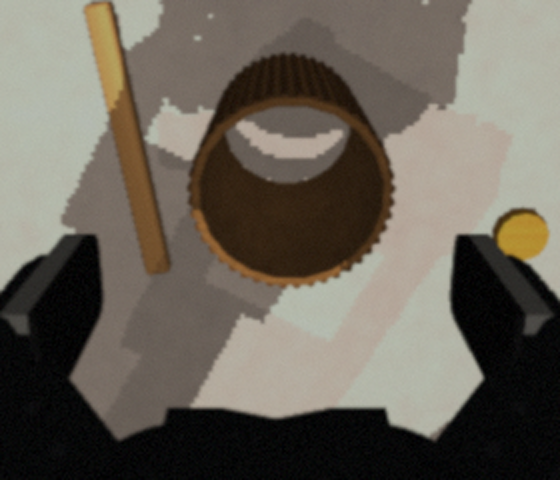

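The sleeve ring is centred at about (286,235), 3–5 mm to the -y side of the finger midline. I'll correct for that, descend and close.

Request:
{"name": "arm_command", "arguments": {
  "increments": [
    {"slide": [0.001,0.004,0.02],"spin": 0,"gripper": 1},
    {"slide": [0.001,0.004,0.05],"spin": 0,"gripper": 1},
    {"slide": [0.001,0.004,0.076],"spin": 0,"gripper": 1},
    {"slide": [0.001,0.004,0.076],"spin": 0,"gripper": 1},
    {"slide": [0.001,0.004,0.076],"spin": 0,"gripper": 1},
    {"slide": [0.001,0.004,0.076],"spin": 0,"gripper": 0.6},
    {"slide": [0.001,0.004,0.076],"spin": 0,"gripper": 0.3},
    {"slide": [0.001,0.004,0.076],"spin": 0,"gripper": 0.3}
  ],
  "newtons": 25
}}

```text
t: 7.07
tool_pos: [0.4334, -0.1638, 0.1238]
tool_rot: [3.139, 0.0, 0.007]
contact_force: [0.9, 0.8, 4.4]
opening: 0.0636
grip_force: 27.9
```

Request:
{"name": "arm_command", "arguments": {
  "increments": [
    {"slide": [0,0,0],"spin": 0,"gripper": 0.3},
    {"slide": [0,0,0],"spin": 0,"gripper": 0.3},
    {"slide": [0,0,0],"spin": 0,"gripper": 0.3}
  ]
}}

```text
t: 7.32
tool_pos: [0.4334, -0.1638, 0.1238]
tool_rot: [3.139, 0.0, 0.008]
contact_force: [1.1, 0.8, 5.9]
opening: 0.0636
grip_force: 28.1
```

Request:
{"name": "arm_command", "arguments": {
  "increments": [
    {"slide": [0,0,-0.02],"spin": 0,"gripper": 0.3},
    {"slide": [0,0,-0.06],"spin": 0,"gripper": 0.3},
    {"slide": [0,0,-0.1],"spin": 0,"gripper": 0.3},
    {"slide": [0,0,-0.14],"spin": 0,"gripper": 0.3},
    {"slide": [0,0,-0.14],"spin": 0,"gripper": 0.3},
    {"slide": [0,0,-0.14],"spin": 0,"gripper": 0.3}
  ]
}}

```text
t: 7.82
tool_pos: [0.433, -0.1637, 0.2654]
tool_rot: [3.137, 0.0, 0.011]
contact_force: [-0.8, 0.1, -1.4]
opening: 0.0636
grip_force: 28.1
```

Request:
{"name": "arm_command", "arguments": {
  "increments": [
    {"slide": [0.04,0.01,0],"spin": 0,"gripper": 0.3},
    {"slide": [0.08,0.02,0],"spin": 0,"gripper": 0.3},
    {"slide": [0.12,0.03,0],"spin": 0,"gripper": 0.3},
    {"slide": [0.15,0.037,0],"spin": 0,"gripper": 0.3},
    {"slide": [0.173,0.043,0],"spin": 0,"gripper": 0.3},
    {"slide": [0.173,0.043,0],"spin": 0,"gripper": 0.3},
    {"slide": [0.173,0.043,0],"spin": 0,"gripper": 0.3},
    {"slide": [0.173,0.043,0],"spin": 0,"gripper": 0.3}
  ]
}}

```text
t: 8.48
tool_pos: [0.6035, -0.2055, 0.2593]
tool_rot: [-3.14, -0.0, 0.005]
contact_force: [-0.4, 0.3, -0.9]
opening: 0.0638
grip_force: 28.1
```

Run:
```python
from mw import *
d=cam("wrist"); o=d["o"]; print(o["tool_pos"],o["tool_rot"],o["opening"],o["grip_force"]); save(d,"w7.png",(140,120,420,360),2)
print(proj(d,[[.605,-.207,.116]]))
```

```text
[ 0.60347411 -0.20546931  0.25928883] [-3.14031161e+00 -3.73895398e-05  4.60087210e-03] 0.06376560136702511 28.051672037690878
[[280.65690345 219.03898544]]
```

View pics/w7.png

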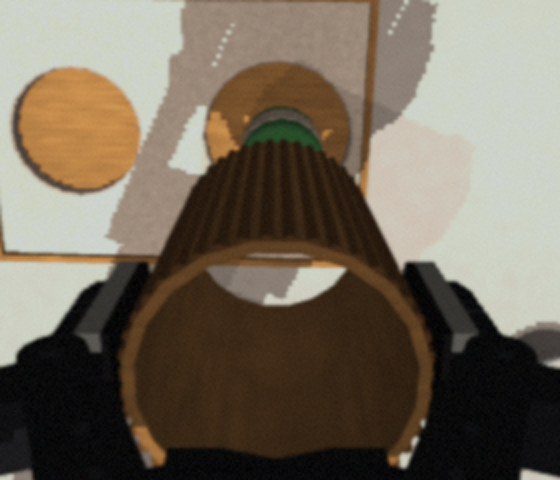

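The sleeve hangs straight, with its rim centre at column 278 and front edge at row 240. The well spans columns 242–315 and the bottle is at about column 281. I'll compute the offsets.

Run:
```python
from mw import *
d=cam("wrist"); o=d["o"]; print(o["tool_pos"],o["tool_rot"],o["contact_force"])
z=o["tool_pos"][2]-.1238+.09
print("front edge",onz(d,[(278.2,240)],z),"sides",onz(d,[(200,305),(356.5,305)],z))
print("well edges",onz(d,[(242.5,184),(315,184),(278.5,150.5)],.006))
print("bottle shoulder sides",onz(d,[(263,190),(301,190)],.046), "low",onz(d,[(281.5,173)],.03))
```

```text
[ 0.60336143 -0.20541824  0.25982004] [-3.14070865e+00  8.98677828e-05  3.26676618e-03] [-0.0815093   1.23492666 -0.353049  ]
front edge [[ 0.63201139 -0.20500246  0.22602004]] sides [[ 0.60397142 -0.17363046  0.22602004]
 [ 0.60403679 -0.23647773  0.22602004]]
well edges [[ 0.61028837 -0.16555647  0.006     ]
 [ 0.61036107 -0.24616916  0.006     ]
 [ 0.64698347 -0.2055314   0.006     ]]
bottle shoulder sides [[ 0.61215477 -0.19031828  0.046     ]
 [ 0.61218916 -0.22754651  0.046     ]] low [[ 0.62638833 -0.20857001  0.03      ]]
```

Request:
{"name": "arm_command", "arguments": {
  "increments": [
    {"slide": [0.004,0.002,0],"spin": 0,"gripper": 0.3},
    {"slide": [0.004,0.002,0],"spin": 0,"gripper": 0.3},
    {"slide": [0.004,0.002,0.02],"spin": 0,"gripper": 0.3},
    {"slide": [0.004,0.002,0.04],"spin": 0,"gripper": 0.3},
    {"slide": [0.004,0.002,0.06],"spin": 0,"gripper": 0.3},
    {"slide": [0.004,0.002,0.06],"spin": 0,"gripper": 0.3}
  ]
}}

```text
t: 9.08
tool_pos: [0.606, -0.2068, 0.196]
tool_rot: [-3.138, 0.0, 0.012]
contact_force: [-1.3, 0.6, -0.9]
opening: 0.0637
grip_force: 28.0
```

Request:
{"name": "arm_command", "arguments": {
  "increments": [
    {"slide": [0,0,0.02],"spin": 0,"gripper": 0.3},
    {"slide": [0,0,0.035],"spin": 0,"gripper": 0.3},
    {"slide": [0,0,0.05],"spin": 0,"gripper": 0.3},
    {"slide": [0,0,0.05],"spin": 0,"gripper": 0.3},
    {"slide": [0,0,0.05],"spin": 0,"gripper": 0.3}
  ]
}}

```text
t: 9.5
tool_pos: [0.6079, -0.2076, 0.1498]
tool_rot: [-3.14, 0.0, 0.004]
contact_force: [0.3, -0.6, -0.5]
opening: 0.0639
grip_force: 28.0
```

Request:
{"name": "arm_command", "arguments": {
  "increments": [
    {"slide": [-0.001,0,0.006],"spin": 0,"gripper": 0.3},
    {"slide": [-0.001,0,0.011],"spin": 0,"gripper": 0.3},
    {"slide": [-0.001,0,0.016],"spin": 0,"gripper": 0.3},
    {"slide": [-0.001,0,0.019],"spin": 0,"gripper": 0.3},
    {"slide": [-0.001,0,0.019],"spin": 0,"gripper": 0.3},
    {"slide": [-0.001,0,0.019],"spin": 0,"gripper": 0.3}
  ]
}}

```text
t: 10.0
tool_pos: [0.6075, -0.2078, 0.1317]
tool_rot: [-3.141, -0.0, 0.001]
contact_force: [0.4, 0.9, -0.0]
opening: 0.0635
grip_force: 28.0
```

Request:
{"name": "arm_command", "arguments": {
  "increments": [
    {"slide": [0,0,0.002],"spin": 0,"gripper": 0.3},
    {"slide": [0,0,0.004],"spin": 0,"gripper": 0.3},
    {"slide": [0,0,0.005],"spin": 0,"gripper": 0.3},
    {"slide": [0,0,0.005],"spin": 0,"gripper": 0.3}
  ]
}}

```text
t: 10.33
tool_pos: [0.6079, -0.208, 0.1279]
tool_rot: [3.141, 0.0, 0.001]
contact_force: [-2.0, 0.4, 3.3]
opening: 0.0636
grip_force: 28.3
```

Contact at exactly the expected height. Release and rise, then head to the tin at about (0.4526,-0.375).

Request:
{"name": "arm_command", "arguments": {
  "increments": [
    {"slide": [0,0,0],"spin": 0,"gripper": 0.6},
    {"slide": [0,0,0],"spin": 0,"gripper": 1},
    {"slide": [0,0,0],"spin": 0,"gripper": 1},
    {"slide": [0,0,0],"spin": 0,"gripper": 1},
    {"slide": [0,0,-0.03],"spin": 0,"gripper": 1},
    {"slide": [0,0,-0.07],"spin": 0,"gripper": 1},
    {"slide": [0,0,-0.11],"spin": 0,"gripper": 1},
    {"slide": [0,0,-0.11],"spin": 0,"gripper": 1}
  ]
}}

```text
t: 11.0
tool_pos: [0.6112, -0.2096, 0.2476]
tool_rot: [3.135, 0.0, 0.023]
contact_force: [1.3, 0.2, 1.7]
opening: 0.0854
grip_force: 0.0
```

Run:
```python
from mw import *
d=cam("wrist"); o=d["o"]; print(o["tool_pos"],o["tool_rot"],o["opening"]); save(d,"w8.png",(80,80,360,320),2)
```

```text
[ 0.61124799 -0.20956391  0.24760141] [3.13450295e+00 1.30378564e-04 2.30515719e-02] 0.08540557841207316
```

View pics/w8.png

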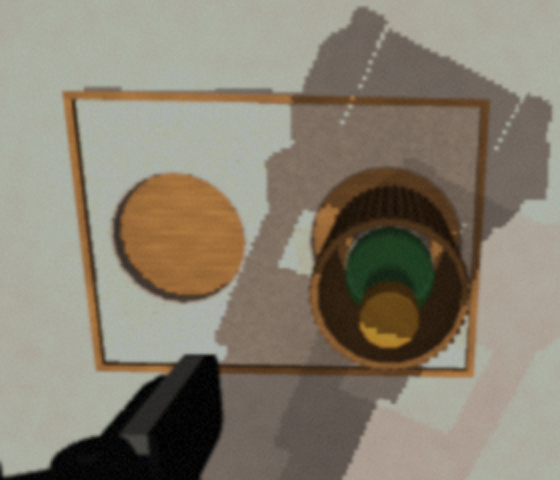

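The sleeve stands over the bottle inside the large well, with its ring centred at about (275,226) and the cap seen inside it. Next is the tin.

Request:
{"name": "arm_command", "arguments": {
  "increments": [
    {"slide": [-0.155,0.167,0],"spin": 0,"gripper": 1},
    {"slide": [-0.155,0.167,0],"spin": 0,"gripper": 1},
    {"slide": [-0.155,0.167,0],"spin": 0,"gripper": 1},
    {"slide": [-0.155,0.167,0],"spin": 0,"gripper": 1},
    {"slide": [-0.155,0.167,0.02],"spin": 0,"gripper": 1},
    {"slide": [-0.155,0.167,0.06],"spin": 0,"gripper": 1},
    {"slide": [-0.155,0.167,0.08],"spin": 0,"gripper": 1},
    {"slide": [-0.155,0.167,0.08],"spin": 0,"gripper": 1}
  ]
}}

```text
t: 11.72
tool_pos: [0.448, -0.3727, 0.1487]
tool_rot: [-3.131, 0.005, 0.015]
contact_force: [-1.1, 1.5, -2.5]
opening: 0.0852
grip_force: 0.0
```

Run:
```python
from mw import *
d=cam("wrist"); o=d["o"]; print(o["tool_pos"],o["tool_rot"],o["opening"])
print(proj(d,[[.4526,-.3751,.034]]))
save(d,"w9.png",(140,100,420,340),2)
```

```text
[ 0.44802189 -0.37274219  0.14870586] [-3.13140161  0.00468612  0.01519975] 0.08516388079178287
[[283.81900424 226.85205933]]
```

View pics/w9.png

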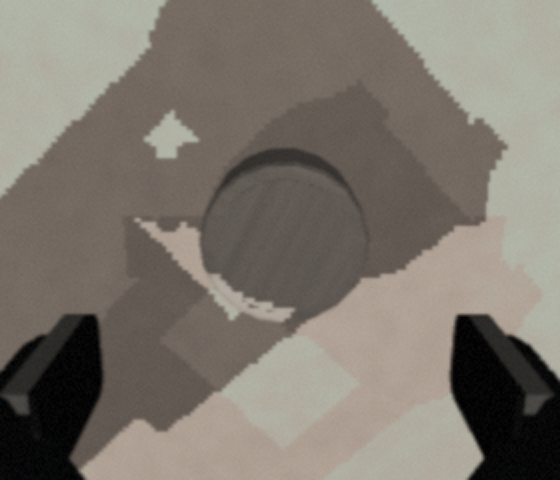

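The tin's lid is centred at about (282,221), so x ≈ 0.456 and y ≈ -0.374, midway between the fingers. Descend and grip.

Request:
{"name": "arm_command", "arguments": {
  "increments": [
    {"slide": [0.003,0,0],"spin": 0,"gripper": 1},
    {"slide": [0.003,0,0.02],"spin": 0,"gripper": 1},
    {"slide": [0.003,0,0.05],"spin": 0,"gripper": 1},
    {"slide": [0.003,0,0.075],"spin": 0,"gripper": 1},
    {"slide": [0.003,0,0.075],"spin": 0,"gripper": 1},
    {"slide": [0.003,0,0.075],"spin": 0,"gripper": 1},
    {"slide": [0.003,0,0.075],"spin": 0,"gripper": 0.4},
    {"slide": [0.003,0,0.075],"spin": 0,"gripper": 0.1}
  ],
  "newtons": 50
}}

```text
t: 12.43
tool_pos: [0.4574, -0.3761, 0.0852]
tool_rot: [3.138, 0.001, 0.006]
contact_force: [0.2, -0.3, 0.9]
opening: 0.0641
grip_force: 0.0
```

Request:
{"name": "arm_command", "arguments": {
  "increments": [
    {"slide": [0,0,0],"spin": 0,"gripper": 0.0},
    {"slide": [0,0,0],"spin": 0,"gripper": 0.0},
    {"slide": [0,0,0],"spin": 0,"gripper": 0.0}
  ]
}}

```text
t: 12.68
tool_pos: [0.4572, -0.3762, 0.0853]
tool_rot: [3.138, 0.0, 0.006]
contact_force: [0.8, 1.4, 6.8]
opening: 0.0543
grip_force: 53.4
```

Request:
{"name": "arm_command", "arguments": {
  "increments": [
    {"slide": [0,0,-0.02],"spin": 0,"gripper": 0},
    {"slide": [0,0,-0.06],"spin": 0,"gripper": 0},
    {"slide": [0,0,-0.1],"spin": 0,"gripper": 0},
    {"slide": [0,0,-0.14],"spin": 0,"gripper": 0},
    {"slide": [0,0,-0.14],"spin": 0,"gripper": 0},
    {"slide": [0,0,-0.14],"spin": 0,"gripper": 0}
  ]
}}

```text
t: 13.18
tool_pos: [0.457, -0.3764, 0.2272]
tool_rot: [3.135, -0.0, 0.01]
contact_force: [-1.4, 0.2, -2.3]
opening: 0.0543
grip_force: 53.0
```

Request:
{"name": "arm_command", "arguments": {
  "increments": [
    {"slide": [0.152,-0.279,0],"spin": 0,"gripper": 0},
    {"slide": [0.152,-0.279,0],"spin": 0,"gripper": 0},
    {"slide": [0.152,-0.279,0],"spin": 0,"gripper": 0},
    {"slide": [0.152,-0.279,0],"spin": 0,"gripper": 0},
    {"slide": [0.152,-0.279,0],"spin": 0,"gripper": 0},
    {"slide": [0.152,-0.279,0],"spin": 0,"gripper": 0},
    {"slide": [0.152,-0.279,0],"spin": 0,"gripper": 0},
    {"slide": [0.152,-0.279,0],"spin": 0,"gripper": 0}
  ]
}}

```text
t: 13.85
tool_pos: [0.6078, -0.0922, 0.2201]
tool_rot: [-3.14, -0.004, 0.003]
contact_force: [0.2, -0.4, -1.1]
opening: 0.0544
grip_force: 53.1
```

Request:
{"name": "arm_command", "arguments": {
  "increments": [
    {"slide": [0,0,0.0],"spin": 0,"gripper": 0},
    {"slide": [0,0,0.03],"spin": 0,"gripper": 0},
    {"slide": [0,0,0.06],"spin": 0,"gripper": 0},
    {"slide": [0,0,0.085],"spin": 0,"gripper": 0},
    {"slide": [0,0,0.085],"spin": 0,"gripper": 0},
    {"slide": [0,0,0.085],"spin": 0,"gripper": 0},
    {"slide": [0,0,0.085],"spin": 0,"gripper": 0}
  ]
}}

```text
t: 14.43
tool_pos: [0.6078, -0.0965, 0.1378]
tool_rot: [3.141, -0.001, 0.001]
contact_force: [0.3, -0.2, 0.2]
opening: 0.0545
grip_force: 53.1
```

Run:
```python
from mw import *
d=cam("wrist"); o=d["o"]; print(o["tool_pos"],o["tool_rot"],o["opening"],o["grip_force"],o["contact_force"])
hsv=cv2.cvtColor(d["frame"],cv2.COLOR_RGB2HSV); H,S,V=[hsv[:,:,i].astype(int) for i in range(3)]
well=((S>80)&(H<25)&(V>50)).astype(np.uint8)
n,l,st,ce=cv2.connectedComponentsWithStats(well)
for i in range(1,n):
    if st[i,4]>300: print(st[i],ce[i].round(0))
save(d,"w10.png",(140,60,420,300),2)
```

```text
[ 0.60781135 -0.09646342  0.1377682 ] [ 3.14123728e+00 -8.45420767e-04  1.21890747e-03] 0.054478216487624465 53.14381778240204 [ 0.29888947 -0.21888563  0.22687666]
[ 198  113  338  143 4230] [359. 144.]
[   0  131  110  181 4183] [ 80. 207.]
[ 377  174  183  184 9876] [495. 270.]
[ 228  178   98   61 3306] [276. 203.]
[  0 326  69  10 480] [ 33. 330.]
```

View pics/w10.png

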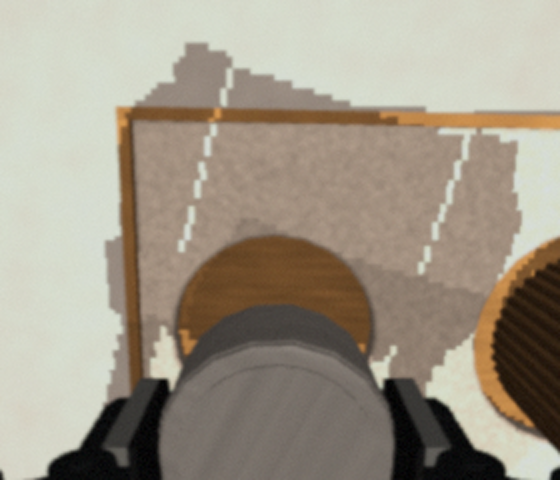

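The tin is at about column 279 and the small well at about column 278, with its front edge at row 178, so they line up across. I'll check along x.

Run:
```python
from mw import *
d=cam("wrist"); o=d["o"]; print(o["tool_pos"])
zt=o["tool_pos"][2]-.0853
print("well",onz(d,[(277.8,178),(229,208),(326.5,208)],.006),"tin top",onz(d,[(279,232.5)],zt+.034),"tin bottom",onz(d,[(279,212)],zt))
```

```text
[ 0.60846527 -0.09658977  0.13889064]
well [[ 0.64388559 -0.09624185  0.006     ]
 [ 0.62234024 -0.06150045  0.006     ]
 [ 0.62233881 -0.13094626  0.006     ]] tin top [[ 0.63378315 -0.09664608  0.08759064]] tin bottom [[ 0.63319995 -0.09683095  0.05359064]]
```

Request:
{"name": "arm_command", "arguments": {
  "increments": [
    {"slide": [0.003,0,0],"spin": 0,"gripper": 0},
    {"slide": [0.003,0,0.015],"spin": 0,"gripper": 0},
    {"slide": [0.003,0,0.03],"spin": 0,"gripper": 0},
    {"slide": [0.003,0,0.04],"spin": 0,"gripper": 0},
    {"slide": [0.003,0,0.046],"spin": 0,"gripper": 0},
    {"slide": [0.003,0,0.046],"spin": 0,"gripper": 0},
    {"slide": [0.003,0,0.046],"spin": 0,"gripper": 0}
  ]
}}

```text
t: 15.12
tool_pos: [0.6109, -0.0959, 0.0913]
tool_rot: [3.142, -0.0, 0.001]
contact_force: [0.0, 0.3, -0.8]
opening: 0.0544
grip_force: 53.1
```

Request:
{"name": "arm_command", "arguments": {
  "increments": [
    {"slide": [0,0,0.002],"spin": 0,"gripper": 0},
    {"slide": [0,0,0.004],"spin": 0,"gripper": 0},
    {"slide": [0,0,0.004],"spin": 0,"gripper": 0},
    {"slide": [0,0,0.004],"spin": 0,"gripper": 0}
  ]
}}

```text
t: 15.45
tool_pos: [0.6115, -0.0961, 0.0893]
tool_rot: [3.141, 0.0, 0.003]
contact_force: [-3.1, 1.0, 6.7]
opening: 0.0543
grip_force: 53.8
```

Request:
{"name": "arm_command", "arguments": {
  "increments": [
    {"slide": [0,0,0],"spin": 0,"gripper": 0.5},
    {"slide": [0,0,0],"spin": 0,"gripper": 0.8},
    {"slide": [0,0,0],"spin": 0,"gripper": 0.8},
    {"slide": [0,0,-0.03],"spin": 0,"gripper": 0.8},
    {"slide": [0,0,-0.07],"spin": 0,"gripper": 1},
    {"slide": [0,0,-0.11],"spin": 0,"gripper": 1},
    {"slide": [0,0,-0.11],"spin": 0,"gripper": 1}
  ]
}}

```text
t: 16.03
tool_pos: [0.6149, -0.097, 0.2071]
tool_rot: [3.137, 0.0, 0.024]
contact_force: [1.5, -0.6, 1.5]
opening: 0.0853
grip_force: 0.0
```

Request:
{"name": "arm_command", "arguments": {
  "increments": [
    {"slide": [-0.187,-0.264,0],"spin": 0,"gripper": 1},
    {"slide": [-0.187,-0.264,0],"spin": 0,"gripper": 1},
    {"slide": [-0.187,-0.264,0],"spin": 0,"gripper": 1},
    {"slide": [-0.187,-0.264,0],"spin": 0,"gripper": 1},
    {"slide": [-0.187,-0.264,0],"spin": 0,"gripper": 1},
    {"slide": [-0.187,-0.264,0],"spin": 0,"gripper": 1},
    {"slide": [-0.187,-0.264,0],"spin": 0,"gripper": 1},
    {"slide": [-0.187,-0.264,0],"spin": 0,"gripper": 1}
  ]
}}

```text
t: 16.7
tool_pos: [0.4216, 0.1699, 0.1966]
tool_rot: [-3.141, -0.001, -0.0]
contact_force: [0.6, 0.1, -0.2]
opening: 0.0855
grip_force: 0.0
```

Request:
{"name": "arm_command", "arguments": {
  "increments": [
    {"slide": [0,0,0],"spin": 0,"gripper": 1},
    {"slide": [0,0,0],"spin": 0,"gripper": 1},
    {"slide": [0,0,0],"spin": 0,"gripper": 1}
  ]
}}

```text
t: 16.95
tool_pos: [0.4238, 0.1681, 0.197]
tool_rot: [3.141, 0.001, 0.001]
contact_force: [0.3, 0.6, -0.5]
opening: 0.0853
grip_force: 0.0
```

Run:
```python
from mw import *
d=cam("wrist"); o=d["o"]; print(o["tool_pos"],o["tool_rot"],o["opening"])
hsv=cv2.cvtColor(d["frame"],cv2.COLOR_RGB2HSV); p=proj(d,[[.4255,.168,.068]])[0]; print(p)
x,y=p.round().astype(int)
for r in range(y-50,y+60,6): print(r,[tuple(hsv[r,c]) for c in range(x-60,x+61,12)].__repr__().replace("np.uint8",""))
```

```text
[0.42377092 0.16807844 0.19698204] [3.14135743e+00 7.42020738e-04 1.17020113e-03] 0.08534348277708657
[278.51219651 225.58881656]
176 [((13), (42), (110)), ((15), (41), (111)), ((10), (41), (111)), ((13), (43), (112)), ((10), (200), (37)), ((12), (196), (39)), ((15), (45), (101)), ((14), (39), (98)), ((13), (43), (96)), ((11), (40), (103)), ((14), (39), (98))]
182 [((14), (45), (107)), ((13), (41), (111)), ((14), (39), (112)), ((13), (227), (37)), ((13), (246), (56)), ((13), (217), (54)), ((9), (144), (46)), ((14), (41), (93)), ((15), (43), (96)), ((15), (46), (99)), ((12), (40), (95))]
188 [((13), (41), (112)), ((12), (47), (109)), ((15), (42), (110)), ((12), (221), (68)), ((11), (139), (55)), ((13), (212), (59)), ((12), (223), (55)), ((15), (43), (94)), ((13), (43), (96)), ((14), (40), (96)), ((18), (40), (95))]
194 [((32), (19), (171)), ((25), (22), (153)), ((11), (69), (78)), ((15), (31), (50)), ((12), (35), (110)), ((12), (31), (82)), ((12), (190), (63)), ((14), (41), (93)), ((16), (41), (94)), ((13), (42), (98)), ((14), (34), (157))]
200 [((14), (39), (165)), ((15), (36), (170)
[... 2733 characters left out ...]
72 [((25), (27), (170)), ((21), (29), (170)), ((24), (23), (168)), ((20), (32), (170)), ((13), (44), (105)), ((15), (40), (90)), ((12), (44), (99)), ((15), (43), (106)), ((12), (41), (106)), ((14), (44), (109)), ((13), (46), (106))]
278 [((25), (26), (168)), ((25), (25), (172)), ((28), (21), (170)), ((24), (24), (169)), ((13), (44), (105)), ((14), (42), (91)), ((13), (49), (93)), ((11), (49), (105)), ((14), (41), (106)), ((13), (43), (106)), ((15), (40), (102))]
284 [((23), (26), (169)), ((26), (21), (168)), ((25), (19), (171)), ((32), (21), (169)), ((13), (41), (111)), ((13), (38), (94)), ((14), (37), (90)), ((12), (42), (104)), ((13), (44), (105)), ((13), (45), (108)), ((12), (42), (104))]
```

Run:
```python
from mw import *
d=cam("wrist"); f=d["frame"].astype(int); hsv=cv2.cvtColor(d["frame"],cv2.COLOR_RGB2HSV).astype(int)
for r in (206,214,222): print(r,[(c,hsv[r,c,1],hsv[r,c,2]) for c in list(range(228,248,2))+list(range(284,316,2))])
for c in (262,270): print(c,[(r,hsv[r,c,1],hsv[r,c,2]) for r in list(range(182,200,2))+list(range(240,270,2))])
am=((hsv[:,:,1]>120)&(hsv[:,:,0]<22)&(hsv[:,:,2]<110)); m=np.zeros_like(am,np.uint8); m[150:270,220:330]=am[150:270,220:330]
n,l,st,ce=cv2.connectedComponentsWithStats(m); print(st[1:][st[1:,4]>40])
```

```text
206 [(228, np.int64(42), np.int64(170)), (230, np.int64(39), np.int64(170)), (232, np.int64(41), np.int64(169)), (234, np.int64(39), np.int64(171)), (236, np.int64(38), np.int64(167)), (238, np.int64(48), np.int64(144)), (240, np.int64(146), np.int64(70)), (242, np.int64(67), np.int64(57)), (244, np.int64(37), np.int64(82)), (246, np.int64(33), np.int64(85)), (284, np.int64(34), np.int64(91)), (286, np.int64(34), np.int64(89)), (288, np.int64(36), np.int64(91)), (290, np.int64(34), np.int64(90)), (292, np.int64(34), np.int64(91)), (294, np.int64(30), np.int64(92)), (296, np.int64(35), np.int64(80)), (298, np.int64(65), np.int64(55)), (300, np.int64(188), np.int64(69)), (302, np.int64(154), np.int64(68)), (304, np.int64(50), np.int64(102)), (306, np.int64(44), np.int64(123)), (308, np.int64(39), np.int64(165)), (310, np.int64(39), np.int64(164)), (312, np.int64(40), np.int64(167)), (314, np.int64(38), np.int64(167))]
214 [(228, np.int64(42), np.int64(170)), (230, np.int64(37), np.int64(167)), (232, np.int64(36), np.int64(171)), (234, np.int64(41), np.int64(170)), (236, np.int64(39), n
[... 2732 characters left out ...]
 (192, np.int64(31), np.int64(66)), (194, np.int64(31), np.int64(107)), (196, np.int64(33), np.int64(108)), (198, np.int64(33), np.int64(101)), (240, np.int64(36), np.int64(86)), (242, np.int64(29), np.int64(141)), (244, np.int64(29), np.int64(158)), (246, np.int64(32), np.int64(169)), (248, np.int64(27), np.int64(168)), (250, np.int64(29), np.int64(168)), (252, np.int64(27), np.int64(169)), (254, np.int64(31), np.int64(164)), (256, np.int64(38), np.int64(106)), (258, np.int64(39), np.int64(91)), (260, np.int64(46), np.int64(94)), (262, np.int64(46), np.int64(94)), (264, np.int64(42), np.int64(92)), (266, np.int64(41), np.int64(93)), (268, np.int64(44), np.int64(93))]
[[240 175  63  39 767]]
```

The lid centre is at about (270,224), which puts the jar near (0.4265,0.174), 6 mm to +y of the tool. Correct for that and grip the body.

Request:
{"name": "arm_command", "arguments": {
  "increments": [
    {"slide": [0.003,-0.006,0.02],"spin": 0,"gripper": 1},
    {"slide": [0.003,-0.006,0.055],"spin": 0,"gripper": 1},
    {"slide": [0.003,-0.006,0.085],"spin": 0,"gripper": 1},
    {"slide": [0.003,-0.006,0.107],"spin": 0,"gripper": 1},
    {"slide": [0.003,-0.006,0.107],"spin": 0,"gripper": 1},
    {"slide": [0.003,-0.006,0.107],"spin": 0,"gripper": 0.6},
    {"slide": [0.003,-0.006,0.107],"spin": 0,"gripper": 0.0},
    {"slide": [0.003,-0.006,0.107],"spin": 0,"gripper": 0}
  ],
  "newtons": 60
}}

```text
t: 17.72
tool_pos: [0.4284, 0.1741, 0.0923]
tool_rot: [-3.141, 0.001, -0.006]
contact_force: [-6.7, -2.0, 40.4]
opening: 0.052
grip_force: 53.4
```

Request:
{"name": "arm_command", "arguments": {
  "increments": [
    {"slide": [0,0,0],"spin": 0,"gripper": 0.0},
    {"slide": [0,0,0],"spin": 0,"gripper": 0.0},
    {"slide": [0,0,0],"spin": 0,"gripper": 0.0},
    {"slide": [0,0,0],"spin": 0,"gripper": 0.0}
  ]
}}

```text
t: 18.05
tool_pos: [0.4287, 0.1744, 0.0926]
tool_rot: [-3.141, -0.0, -0.009]
contact_force: [0.8, -1.4, 6.6]
opening: 0.0514
grip_force: 63.4
```

Request:
{"name": "arm_command", "arguments": {
  "increments": [
    {"slide": [0,0,-0.01],"spin": 0,"gripper": 0},
    {"slide": [0,0,-0.04],"spin": 0,"gripper": 0},
    {"slide": [0,0,-0.08],"spin": 0,"gripper": 0},
    {"slide": [0,0,-0.08],"spin": 0,"gripper": 0},
    {"slide": [0,0,-0.08],"spin": 0,"gripper": 0}
  ]
}}

```text
t: 18.47
tool_pos: [0.4281, 0.1746, 0.1736]
tool_rot: [-3.14, -0.0, -0.01]
contact_force: [-0.2, -0.2, -1.5]
opening: 0.0515
grip_force: 63.2
```

Request:
{"name": "arm_command", "arguments": {
  "increments": [
    {"slide": [0.138,0.03,0],"spin": 0,"gripper": 0},
    {"slide": [0.138,0.03,0],"spin": 0,"gripper": 0},
    {"slide": [0.138,0.03,0],"spin": 0,"gripper": 0},
    {"slide": [0.138,0.03,0],"spin": 0,"gripper": 0},
    {"slide": [0.138,0.03,0],"spin": 0,"gripper": 0},
    {"slide": [0.138,0.03,0],"spin": 0,"gripper": 0},
    {"slide": [0.138,0.03,0],"spin": 0,"gripper": 0}
  ]
}}

```text
t: 19.05
tool_pos: [0.5629, 0.1442, 0.1683]
tool_rot: [3.141, 0.0, -0.006]
contact_force: [-0.7, 0.0, -1.5]
opening: 0.0514
grip_force: 63.2
```

Run:
```python
from mw import *
d=cam("wrist"); o=d["o"]; print(o["tool_pos"],o["tool_rot"],o["opening"],o["grip_force"],o["contact_force"])
hsv=cv2.cvtColor(d["frame"],cv2.COLOR_RGB2HSV); H,S,V=[hsv[:,:,i].astype(int) for i in range(3)]
well=((S>80)&(H<25)&(V>75)&(V<250)).astype(np.uint8)
n,l,st,ce=cv2.connectedComponentsWithStats(well)
for i in range(1,n):
    if st[i,4]>200: print(st[i],ce[i].round(0))
print(proj(d,[[.5645,.144,.006],[.5995,.144,.006],[.5645,.109,.006],[.5645,.179,.006]]))
for r in range(150,250,6): print(r,[(hsv[r,c,1].item(),hsv[r,c,2].item()) for c in range(220,345,10)])
save(d,"raw.png")
```

```text
[0.56291935 0.1442119  0.16833125] [ 3.14139209e+00  3.60130942e-04 -5.86892557e-03] 0.051401767807961886 63.19149120245129 [-0.72126614  0.03633602 -1.50689315]
[ 509   51   51  200 1395] [536. 169.]
[ 130   54  308  210 5212] [279. 131.]
[ 236  169   87   60 3466] [279. 197.]
[228 236 101  40 967] [279. 250.]
[   9  251   35   92 2016] [ 25. 297.]
[515 294  19  66 813] [524. 325.]
[[278.55468176 211.66813453]
 [278.63651843 168.95448551]
 [321.30555789 211.70441654]
 [235.79000143 211.63086003]]
150 [(56, 141), (57, 144), (57, 147), (57, 152), (57, 147), (56, 147), (57, 144), (59, 148), (58, 141), (56, 146), (55, 143), (58, 141), (56, 147)]
156 [(56, 145), (56, 147), (59, 147), (56, 147), (60, 148), (59, 142), (56, 147), (58, 149), (60, 141), (55, 149), (57, 143), (56, 150), (56, 150)]
162 [(55, 152), (53, 153), (54, 150), (55, 152), (60, 149), (57, 143), (58, 145), (56, 145), (56, 145), (54, 147), (55, 145), (57, 151), (58, 149)]
168 [(54, 146), (57, 148), (58, 146), (56, 147), (55, 148), (56, 145), (66, 127), (59, 146), (57, 147), (57, 152), (56, 154), (55, 149), (55, 143)]
174 [
[... 1232 characters left out ...]
(226, 44), (231, 42), (249, 43), (200, 46), (221, 45), (249, 42), (159, 168), (70, 91), (38, 196), (32, 197)]
228 [(27, 197), (26, 188), (58, 79), (242, 38), (208, 43), (255, 43), (232, 45), (232, 45), (238, 45), (234, 49), (44, 170), (26, 198), (24, 200)]
234 [(35, 195), (28, 198), (208, 43), (209, 44), (233, 59), (231, 65), (243, 65), (230, 61), (231, 54), (234, 48), (34, 190), (35, 196), (35, 194)]
240 [(21, 199), (15, 204), (219, 43), (227, 63), (221, 76), (242, 81), (222, 86), (225, 84), (241, 74), (200, 56), (105, 75), (27, 196), (31, 198)]
246 [(13, 202), (14, 200), (227, 63), (211, 82), (239, 78), (231, 73), (207, 75), (224, 74), (229, 78), (232, 77), (199, 50), (27, 197), (27, 197)]
```

Run:
```python
from mw import *
d=cam("wrist"); o=d["o"]; print(o["tool_pos"])
f=cv2.cvtColor(d["frame"],cv2.COLOR_RGB2HSV); print([(r,f[r,279,1].item(),f[r,279,2].item()) for r in range(208,222)])
z=o["tool_pos"][2]-.0926
print(onz(d,[(279,213),(279,214),(279,215)],z+.003))
```

```text
[0.56285843 0.14437165 0.16864963]
[(208, 162, 96), (209, 165, 93), (210, 160, 91), (211, 166, 86), (212, 181, 62), (213, 202, 48), (214, 232, 44), (215, 225, 42), (216, 231, 42), (217, 255, 40), (218, 211, 46), (219, 210, 45), (220, 200, 46), (221, 205, 46)]
[[0.58528462 0.14419225 0.07904963]
 [0.58469716 0.14419072 0.07904963]
 [0.58410854 0.14418919 0.07904963]]
```

Request:
{"name": "arm_command", "arguments": {
  "increments": [
    {"slide": [0.004,0,0],"spin": 0,"gripper": 0},
    {"slide": [0.004,0,0.02],"spin": 0,"gripper": 0},
    {"slide": [0.004,0,0.04],"spin": 0,"gripper": 0},
    {"slide": [0.004,0,0.055],"spin": 0,"gripper": 0},
    {"slide": [0.004,0,0.067],"spin": 0,"gripper": 0},
    {"slide": [0.004,0,0.067],"spin": 0,"gripper": 0},
    {"slide": [0.004,0,0.067],"spin": 0,"gripper": 0}
  ]
}}

```text
t: 19.73
tool_pos: [0.568, 0.1443, 0.1025]
tool_rot: [3.141, 0.001, -0.002]
contact_force: [0.3, 0.9, -1.9]
opening: 0.0513
grip_force: 63.2
```

Request:
{"name": "arm_command", "arguments": {
  "increments": [
    {"slide": [0,0,0.002],"spin": 0,"gripper": 0},
    {"slide": [0,0,0.004],"spin": 0,"gripper": 0},
    {"slide": [0,0,0.006],"spin": 0,"gripper": 0},
    {"slide": [0,0,0.006],"spin": 0,"gripper": 0}
  ]
}}

```text
t: 20.07
tool_pos: [0.5687, 0.1442, 0.0972]
tool_rot: [-3.142, -0.0, -0.001]
contact_force: [-1.0, -0.1, -1.2]
opening: 0.0513
grip_force: 63.2
```

Request:
{"name": "arm_command", "arguments": {
  "increments": [
    {"slide": [0,0,0.002],"spin": 0,"gripper": 0},
    {"slide": [0,0,0.002],"spin": 0,"gripper": 0},
    {"slide": [0,0,0.002],"spin": 0,"gripper": 0}
  ]
}}

```text
t: 20.32
tool_pos: [0.569, 0.1442, 0.0966]
tool_rot: [3.142, 0.0, 0.0]
contact_force: [-4.5, -0.2, 7.2]
opening: 0.0511
grip_force: 64.0
```

On the floor. Release, rise, then go to the opener while turning the tool to 160.6°.

Request:
{"name": "arm_command", "arguments": {
  "increments": [
    {"slide": [0,0,0],"spin": 0,"gripper": 0.4},
    {"slide": [0,0,0],"spin": 0,"gripper": 0.8},
    {"slide": [0,0,0],"spin": 0,"gripper": 0.8},
    {"slide": [0,0,0],"spin": 0,"gripper": 0.8},
    {"slide": [0,0,-0.03],"spin": 0,"gripper": 0.8},
    {"slide": [0,0,-0.07],"spin": 0,"gripper": 0.8},
    {"slide": [0,0,-0.11],"spin": 0,"gripper": 1},
    {"slide": [0,0,-0.11],"spin": 0,"gripper": 1}
  ]
}}

```text
t: 20.98
tool_pos: [0.573, 0.1447, 0.2149]
tool_rot: [-3.14, -0.0, -0.025]
contact_force: [1.0, 0.3, 1.6]
opening: 0.0857
grip_force: 0.0
```

Request:
{"name": "arm_command", "arguments": {
  "increments": [
    {"slide": [-0.084,-0.222,0],"spin": -7,"gripper": 1},
    {"slide": [-0.084,-0.222,0],"spin": -14,"gripper": 1},
    {"slide": [-0.084,-0.222,0],"spin": -21,"gripper": 1},
    {"slide": [-0.084,-0.222,0],"spin": -28,"gripper": 1},
    {"slide": [-0.084,-0.222,0],"spin": -35,"gripper": 1},
    {"slide": [-0.084,-0.222,0],"spin": -42,"gripper": 1},
    {"slide": [-0.084,-0.222,0],"spin": -49,"gripper": 1},
    {"slide": [-0.084,-0.222,0],"spin": -56,"gripper": 1}
  ]
}}

```text
t: 21.65
tool_pos: [0.4835, 0.368, 0.2045]
tool_rot: [-2.767, -1.488, 0.0]
contact_force: [-0.3, -1.0, 0.1]
opening: 0.0857
grip_force: 0.0
```

Request:
{"name": "arm_command", "arguments": {
  "increments": [
    {"slide": [0,0,0],"spin": -7,"gripper": 1},
    {"slide": [0,0,0],"spin": -14,"gripper": 1},
    {"slide": [0,0,0],"spin": -21,"gripper": 1},
    {"slide": [0,0,0],"spin": -28,"gripper": 1},
    {"slide": [0,0,0],"spin": -35,"gripper": 1},
    {"slide": [0,0,0],"spin": -42,"gripper": 1},
    {"slide": [0,0,0],"spin": -49,"gripper": 1},
    {"slide": [0,0,0],"spin": -56,"gripper": 1}
  ]
}}

```text
t: 22.32
tool_pos: [0.4846, 0.3661, 0.2045]
tool_rot: [-1.749, -2.61, 0.0]
contact_force: [-0.0, -0.5, 0.2]
opening: 0.0855
grip_force: 0.0
```

Request:
{"name": "arm_command", "arguments": {
  "increments": [
    {"slide": [0,0,0],"spin": -7,"gripper": 1},
    {"slide": [0,0,0],"spin": -14,"gripper": 1},
    {"slide": [0,0,0],"spin": -21,"gripper": 1},
    {"slide": [0,0,0],"spin": -28,"gripper": 1},
    {"slide": [0,0,0],"spin": -35,"gripper": 1},
    {"slide": [0,0,0],"spin": -42,"gripper": 1},
    {"slide": [0,0,0],"spin": -48.6,"gripper": 1},
    {"slide": [0,0,0],"spin": -48.6,"gripper": 1}
  ]
}}

```text
t: 22.98
tool_pos: [0.4845, 0.3661, 0.2046]
tool_rot: [-0.526, -3.097, 0.0]
contact_force: [1.0, -0.3, -0.3]
opening: 0.0856
grip_force: 0.0
```

Run:
```python
from mw import *
d=cam("wrist"); o=d["o"]; Rm=R.from_rotvec(o["tool_rot"]).as_matrix(); print(o["tool_pos"],o["q"][5],Rm.round(3))
hsv=cv2.cvtColor(d["frame"],cv2.COLOR_RGB2HSV); H,S,V=[hsv[:,:,i].astype(int) for i in range(3)]
m=((S>110)&(H<20)&(V>50)).astype(np.uint8); n,l,st,ce=cv2.connectedComponentsWithStats(m)
for i in range(1,n):
    if st[i,4]>200:
        c=cv2.findContours((l==i).astype(np.uint8),0,1)[0]; c=max(c,key=len); p=onz(d,c.reshape(-1,2),.012)[:,:2]*1000
        r=cv2.minAreaRect(p.astype(np.float32)); print(st[i],ce[i].round(0),"world",r,cv2.boxPoints(r).round(0).tolist())
save(d,"w11.png",(60,60,500,390),1.8)
```

```text
[0.48454987 0.36610314 0.20457787] -0.7094567592954224 [[-0.944  0.33  -0.   ]
 [ 0.33   0.944 -0.   ]
 [ 0.    -0.    -1.   ]]
[ 269  158   21   96 1951] [279. 205.] world ((488.6634826660156, 366.62066650390625), (19.208166122436523, 90.69918823242188), 70.7598876953125) [[443.0, 372.0], [528.0, 343.0], [535.0, 361.0], [449.0, 391.0]]
[ 81 299  34  20 245] [ 96. 310.] world ((530.0043334960938, 155.2394561767578), (42.56528854370117, 13.296722412109375), 88.09910583496094) [[523.0, 134.0], [536.0, 134.0], [537.0, 176.0], [524.0, 177.0]]
[186 302  27  55 271] [199. 328.] world ((586.4515380859375, 244.61500549316406), (5.710834503173828, 68.70284271240234), 88.16146087646484) [[552.0, 243.0], [621.0, 241.0], [621.0, 246.0], [552.0, 249.0]]
[  0 323  32  29 276] [ 13. 334.] world ((526.8035278320312, 54.45440673828125), (14.533316612243652, 50.909053802490234), 23.144929885864258) [[510.0, 75.0], [530.0, 28.0], [543.0, 34.0], [523.0, 81.0]]
```

The handle measures 90.7 × 19.2 mm at (0.4887,0.3666) with heading -19.2°, which matches its known size. Descend onto it.

Request:
{"name": "arm_command", "arguments": {
  "increments": [
    {"slide": [-0.004,0.002,0.03],"spin": 0,"gripper": 0.2},
    {"slide": [-0.004,0.002,0.07],"spin": 0,"gripper": 0},
    {"slide": [-0.004,0.002,0.105],"spin": 0,"gripper": 0},
    {"slide": [-0.004,0.002,0.12],"spin": 0,"gripper": 0},
    {"slide": [-0.004,0.002,0.12],"spin": 0,"gripper": 0},
    {"slide": [-0.004,0.002,0.127],"spin": 0,"gripper": 0},
    {"slide": [-0.004,0.002,0.127],"spin": 0,"gripper": 0},
    {"slide": [-0.004,0.002,0.127],"spin": 0,"gripper": 0}
  ],
  "newtons": 60
}}

```text
t: 23.7
tool_pos: [0.49, 0.3673, 0.0796]
tool_rot: [0.53, 3.094, 0.003]
contact_force: [-0.0, 0.8, 0.7]
opening: 0.0426
grip_force: 0.0
```

Request:
{"name": "arm_command", "arguments": {
  "increments": [
    {"slide": [0,0,0.003],"spin": 0,"gripper": 0},
    {"slide": [0,0,0.003],"spin": 0,"gripper": 0},
    {"slide": [0,0,0.003],"spin": 0,"gripper": -0.4},
    {"slide": [0,0,0.003],"spin": 0,"gripper": -0.8},
    {"slide": [0,0,0.003],"spin": 0,"gripper": -0.9},
    {"slide": [0,0,0.003],"spin": 0,"gripper": -0.9},
    {"slide": [0,0,0.003],"spin": 0,"gripper": -0.9},
    {"slide": [0,0,0.003],"spin": 0,"gripper": -0.9}
  ],
  "newtons": 60
}}

```text
t: 24.37
tool_pos: [0.4895, 0.367, 0.0758]
tool_rot: [0.529, 3.096, 0.001]
contact_force: [-1.7, 0.4, 5.5]
opening: 0.0176
grip_force: 59.0
```

Gripped. Raise the grip force, lift, then carry it to the clip with a +72.5° turn.

Request:
{"name": "arm_command", "arguments": {
  "increments": [
    {"slide": [0,0,0],"spin": 0,"gripper": -0.9},
    {"slide": [0,0,-0.03],"spin": 0,"gripper": -0.9},
    {"slide": [0,0,-0.07],"spin": 0,"gripper": -0.9},
    {"slide": [0,0,-0.11],"spin": 0,"gripper": -0.9},
    {"slide": [0,0,-0.11],"spin": 0,"gripper": -0.9},
    {"slide": [0,0,-0.11],"spin": 0,"gripper": -0.9}
  ],
  "newtons": 110
}}

```text
t: 24.87
tool_pos: [0.4904, 0.3675, 0.1882]
tool_rot: [0.528, 3.092, 0.006]
contact_force: [0.7, -0.0, -2.3]
opening: 0.0158
grip_force: 107.9
```

Request:
{"name": "arm_command", "arguments": {
  "increments": [
    {"slide": [-0.225,-0.161,0],"spin": 7,"gripper": -0.9},
    {"slide": [-0.225,-0.161,0],"spin": 14,"gripper": -0.9},
    {"slide": [-0.225,-0.161,0],"spin": 21,"gripper": -0.9},
    {"slide": [-0.225,-0.161,0],"spin": 28,"gripper": -0.9},
    {"slide": [-0.225,-0.161,0],"spin": 35,"gripper": -0.9},
    {"slide": [-0.225,-0.161,0],"spin": 42,"gripper": -0.9},
    {"slide": [-0.225,-0.161,0],"spin": 49,"gripper": -0.9},
    {"slide": [-0.225,-0.161,0],"spin": 56,"gripper": -0.9}
  ]
}}

```text
t: 25.53
tool_pos: [0.649, 0.135, 0.1817]
tool_rot: [-1.935, -2.474, 0.006]
contact_force: [-1.1, 0.6, -1.0]
opening: 0.016
grip_force: 107.8
```

Request:
{"name": "arm_command", "arguments": {
  "increments": [
    {"slide": [0,0,0],"spin": 7,"gripper": -0.9},
    {"slide": [0,0,0],"spin": 14,"gripper": -0.9},
    {"slide": [0,0,0],"spin": 16.5,"gripper": -0.9},
    {"slide": [0,0,0],"spin": 16.5,"gripper": -0.9},
    {"slide": [0,0,0],"spin": 16.5,"gripper": -0.9}
  ]
}}

```text
t: 25.95
tool_pos: [0.6466, 0.1399, 0.1822]
tool_rot: [-2.255, -2.184, 0.005]
contact_force: [-0.1, 0.5, -1.5]
opening: 0.0163
grip_force: 107.8
```

Run:
```python
from mw import *
d=cam("wrist"); o=d["o"]; Rm=R.from_rotvec(o["tool_rot"]).as_matrix(); print(o["tool_pos"],o["opening"],o["grip_force"],o["q"][5],Rm.round(3),d["c2w"][:3,3])
print(proj(d,[[.6485,.1412,.05],[.6505,.1732,.05],[.6475,.1092,.05],[.6485,.1412,.11]]).round(0))
save(d,"w11.png",(60,30,500,360),1.8)
```

```text
[0.64656108 0.13991894 0.18219923] 0.016334772439468362 107.79566645622253 0.13257824476870497 [[ 0.032  0.999 -0.004]
 [ 0.999 -0.032 -0.   ]
 [-0.001 -0.004 -1.   ]] [0.64964438 0.20991981 0.25162671]
[[280. 224.]
 [282. 180.]
 [280. 265.]
 [281. 261.]]
```

View pics/w11.png

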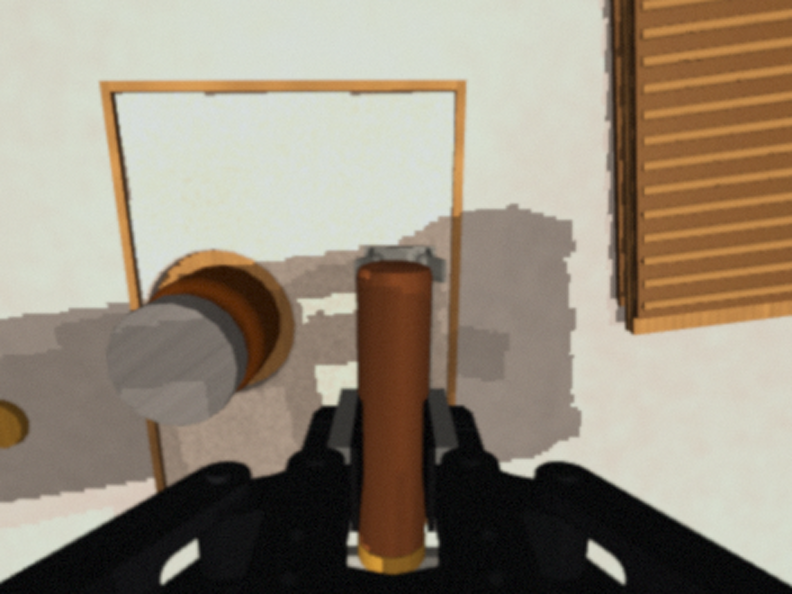

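The jar stands in its round well. The opener's handle is vertical in the picture at columns 258–299, and the far jaw pair is centred at about column 282, row 174, where I predicted column 282. I'll compute the tray pose from the rim corners.

Run:
```python
from mw import *
d=cam("wrist"); o=d["o"]; print(o["tool_pos"])
u=lambda x,y:(60+x/1.8,30+y/1.8)
p=onz(d,[u(101,82),u(466,81),u(458,380),u(155,480)],.018); print(p.round(4).tolist())
m=(p[0]+p[1])/2; y=np.array([.0323,.9995]); x=np.array([.9995,-.0323])
c=m[:2]-.105*y; print("centre",c,"clip",c+.048*x, "edge angle",np.degrees(np.arctan2(*(p[1]-p[0])[[1,0]])), "side angle",np.degrees(np.arctan2(*(p[1]-p[2])[[0,1]])))
z=o["tool_pos"][2]-.0758
print("jaws",onz(d,[u(357,262),u(443,262)],.05).round(4).tolist())
print("handle far end",onz(d,[u(358,285),u(431,285)],z+.01).round(4).tolist(),"near",onz(d,[u(364,500),u(426,500)],z+.01).round(4).tolist(),"end",onz(d,[u(394,265)],z+.018),"ferrule",onz(d,[u(392,550)],z+.02))
```

```text
[0.64678691 0.14004798 0.18273364]
[[0.5313, 0.2492, 0.018], [0.6802, 0.2446, 0.018], [0.6773, 0.1144, 0.018], [0.5252, 0.0648, 0.018]]
centre [0.60231759 0.14199101] clip [0.65029359 0.14044061] edge angle -1.764628407672812 side angle 1.2719911099145784
jaws [[0.6347, 0.1772, 0.05], [0.6676, 0.1762, 0.05]]
handle far end [[0.6396, 0.182, 0.1169], [0.6586, 0.1815, 0.1169]] near [[0.6383, 0.1178, 0.1169], [0.6564, 0.1173, 0.1169]] end [[0.6491828  0.18834111 0.12493364]] ferrule [[0.64623194 0.10832573 0.12693364]]
```

Request:
{"name": "arm_command", "arguments": {
  "increments": [
    {"slide": [-0.002,0.0015,0],"spin": 0,"gripper": -0.9},
    {"slide": [-0.002,0.0015,0.02],"spin": 0,"gripper": -0.9},
    {"slide": [-0.002,0.0015,0.04],"spin": 0,"gripper": -0.9},
    {"slide": [-0.002,0.0015,0.055],"spin": 0,"gripper": -0.9},
    {"slide": [-0.002,0.0015,0.055],"spin": 0,"gripper": -0.9},
    {"slide": [-0.002,0.0015,0.055],"spin": 0,"gripper": -0.9}
  ]
}}

```text
t: 26.55
tool_pos: [0.6483, 0.1379, 0.1284]
tool_rot: [-2.256, -2.183, 0.004]
contact_force: [0.8, 0.6, -0.4]
opening: 0.0161
grip_force: 107.9
```

Request:
{"name": "arm_command", "arguments": {
  "increments": [
    {"slide": [0,0,0.003],"spin": 0,"gripper": -0.9},
    {"slide": [0,0,0.006],"spin": 0,"gripper": -0.9},
    {"slide": [0,0,0.009],"spin": 0,"gripper": -0.9},
    {"slide": [0,0,0.012],"spin": 0,"gripper": -0.9},
    {"slide": [0,0,0.012],"spin": 0,"gripper": -0.9}
  ]
}}

```text
t: 26.97
tool_pos: [0.6489, 0.1381, 0.1175]
tool_rot: [-2.258, -2.184, 0.001]
contact_force: [-0.2, -0.8, -1.8]
opening: 0.0159
grip_force: 107.9
```

Request:
{"name": "arm_command", "arguments": {
  "increments": [
    {"slide": [0,0,0.003],"spin": 0,"gripper": -0.9},
    {"slide": [0,0,0.006],"spin": 0,"gripper": -0.9},
    {"slide": [0,0,0.008],"spin": 0,"gripper": -0.9},
    {"slide": [0,0,0.01],"spin": 0,"gripper": -0.9},
    {"slide": [0,0,0.01],"spin": 0,"gripper": -0.9}
  ]
}}

```text
t: 27.38
tool_pos: [0.6505, 0.1383, 0.1107]
tool_rot: [2.256, 2.184, 0.004]
contact_force: [-2.8, -0.4, 7.9]
opening: 0.0156
grip_force: 109.0
```

On the lips. Press on.

Request:
{"name": "arm_command", "arguments": {
  "increments": [
    {"slide": [0,0,0.003],"spin": 0,"gripper": -0.9},
    {"slide": [0,0,0.006],"spin": 0,"gripper": -0.9},
    {"slide": [0,0,0.008],"spin": 0,"gripper": -0.9},
    {"slide": [0,0,0.01],"spin": 0,"gripper": -0.9},
    {"slide": [0,0,0.01],"spin": 0,"gripper": -0.9}
  ]
}}

```text
t: 27.8
tool_pos: [0.6487, 0.1381, 0.0969]
tool_rot: [-2.257, -2.184, 0.001]
contact_force: [1.5, 1.0, -2.7]
opening: 0.0156
grip_force: 108.1
```

Request:
{"name": "arm_command", "arguments": {
  "increments": [
    {"slide": [0,0,0.002],"spin": 0,"gripper": -0.9},
    {"slide": [0,0,0.003],"spin": 0,"gripper": -0.9},
    {"slide": [0,0,0.003],"spin": 0,"gripper": -0.9},
    {"slide": [0,0,0.003],"spin": 0,"gripper": -0.9}
  ]
}}

```text
t: 28.13
tool_pos: [0.6492, 0.138, 0.0959]
tool_rot: [-2.258, -2.183, 0.001]
contact_force: [-4.5, 0.2, 6.2]
opening: 0.0162
grip_force: 108.8
```

Request:
{"name": "arm_command", "arguments": {
  "increments": [
    {"slide": [0,0,0],"spin": 0,"gripper": -0.4},
    {"slide": [0,0,0],"spin": 0,"gripper": -0.2},
    {"slide": [0,0,0],"spin": 0,"gripper": -0.15},
    {"slide": [0,0,0],"spin": 0,"gripper": -0.15},
    {"slide": [0,0,-0.03],"spin": 0,"gripper": -0.15},
    {"slide": [0,0,-0.07],"spin": 0,"gripper": -0.15},
    {"slide": [0,0,-0.11],"spin": 0,"gripper": -0.15},
    {"slide": [0,0,-0.15],"spin": 0,"gripper": -0.15}
  ],
  "newtons": 40
}}

```text
t: 28.8
tool_pos: [0.6488, 0.138, 0.2459]
tool_rot: [-2.258, -2.184, 0.001]
contact_force: [0.9, 0.3, -0.6]
opening: 0.0364
grip_force: 0.0
```

Request:
{"name": "arm_command", "arguments": {
  "increments": [
    {"slide": [-0.04,-0.15,0],"spin": 0,"gripper": 0},
    {"slide": [-0.04,-0.15,0],"spin": 0,"gripper": 0},
    {"slide": [-0.04,-0.15,0],"spin": 0,"gripper": 0},
    {"slide": [-0.04,-0.15,0],"spin": 0,"gripper": 0},
    {"slide": [-0.04,-0.15,0],"spin": 0,"gripper": 0},
    {"slide": [-0.04,-0.15,0],"spin": 0,"gripper": 0}
  ]
}}

```text
t: 29.3
tool_pos: [0.4967, 0.1028, 0.2446]
tool_rot: [2.258, 2.184, 0.001]
contact_force: [-0.3, 0.8, 0.0]
opening: 0.0426
grip_force: 0.0
```

Request:
{"name": "arm_command", "arguments": {
  "increments": [
    {"slide": [0,-0.1,-0.05],"spin": 0,"gripper": 0},
    {"slide": [0,-0.1,-0.05],"spin": 0,"gripper": 0},
    {"slide": [0,-0.1,-0.05],"spin": 0,"gripper": 0},
    {"slide": [0,-0.1,-0.05],"spin": 0,"gripper": 0},
    {"slide": [0,-0.1,-0.05],"spin": 0,"gripper": 0},
    {"slide": [0,-0.1,-0.05],"spin": 0,"gripper": 0}
  ]
}}

```text
t: 29.8
tool_pos: [0.399, 0.1064, 0.2952]
tool_rot: [2.257, 2.184, 0.001]
contact_force: [-0.5, 0.6, -0.0]
opening: 0.0427
grip_force: 0.0
```

Run:
```python
from mw import *
d=cam("top"); a=d["frame"]; save(d,"rawtop.png"); s=cam("side")
A=cv2.resize(a[130:280,160:390],(800,522)[:2]) if 0 else cv2.resize(a[135:220,170:385],None,fx=3.7,fy=3.3,interpolation=cv2.INTER_CUBIC)
B=cv2.resize(s["frame"][145:320,200:350],None,fx=1.7,fy=1.7,interpolation=cv2.INTER_CUBIC)
W=np.zeros((600,800,3),np.uint8); W[:A.shape[0],:min(800,A.shape[1])]=A[:,:800]; h=min(600-A.shape[0],B.shape[0]); W[A.shape[0]:A.shape[0]+h,:B.shape[1]]=B[:h]
w=cam("wrist"); C=w["frame"][0:420]; C=cv2.resize(C,(400,300)); W[A.shape[0]:A.shape[0]+300,300:700]=C[:min(300,600-A.shape[0])]
cv2.imwrite("pics/final.png",W[:,:,::-1]); print(status.get_obs()["tool_pos"], A.shape,B.shape)
```

```text
[0.39863757 0.1062616  0.29398777] (280, 796, 3) (298, 255, 3)
```

View pics/final.png

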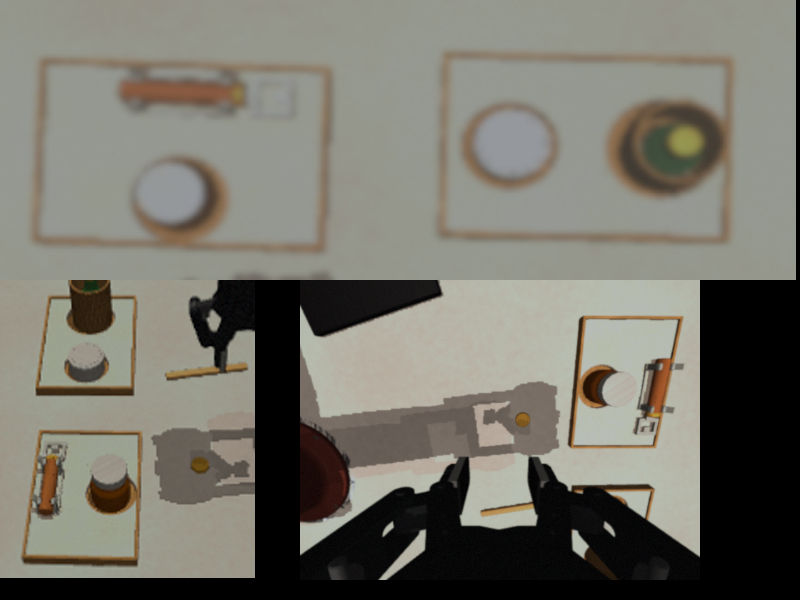

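The final composite shows the jar in its well, the opener sitting between both jaw pairs, the tin in the small well, and the sleeve round the bottle in the large well. The gripper is clear. One last numeric check in the tray frames.

Run:
```python
from mw import *
d=cam("top"); u=lambda x,y:(170+x/3.7,135+y/3.3)
f=d["frame"].astype(int); hsv=cv2.cvtColor(d["frame"],cv2.COLOR_RGB2HSV).astype(int)
def loc(p,c,yaw):
    a=np.radians(yaw); v=p[:2]-np.array(c); return np.round([np.cos(a)*v[0]+np.sin(a)*v[1],-np.sin(a)*v[0]+np.cos(a)*v[1]],4)
C=((.5995,.1394),-1.85); T=((.6063,-.1535),-1.1)
lid=f[:,:,2]>f[:,:,0]+1
for n,roi,z,t in (("jar",(203,178,232,210),.072,C),("tin",(293,165,322,195),.038,T)):
    c=blob(d,lid,roi); e=fit(d,c,z); print(n,e,loc(e[:2]/1000,*t))
r=cv2.minAreaRect(blob(d,(hsv[:,:,1]>70)&(hsv[:,:,0]<24),(195,155,238,171))); p=onz(d,[r[0]],.032)[0]; print("handle",r,loc(p,*C))
p=onz(d,[u(685,140)],.116)[0]; print("cap",loc(p,*T))
p=onz(d,[u(672,146)],.094)[0]; print("sleeve ring (eye)",loc(p,*T))
```

```text
jar [563.  139.9  37.6  40.7] [-0.0365 -0.0007]
tin [606.4 -97.8  45.5  46.7] [-0.001   0.0557]
handle ((219.0224151611328, 162.6189727783203), (32.29711151123047, 6.283256530761719), 3.3664605617523193) [ 0.0483 -0.0008]
cap [-0.0052 -0.0575]
sleeve ring (eye) [-0.0075 -0.0521]
```

```bash
python3 -c "
from station import order; print(order.finish_job())"
```

```text
the job is handed in; nothing more can be done
None
```

I made up both trays and handed the job in at about 30 s. The final camera check put all five items within tolerance in their wells or the clip, but the job script returned no verdict.

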